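Hold a spring probe on a lead-frame test spot

ROBOT

A 6-joint arm with a two-finger parallel gripper is mounted at the origin on the work surface. World frame = base frame: x ahead of the robot, y to its left, z up, the work surface at z = 0. Lengths are in m, angles in rad, forces in N, time in s.
With the tool pointing down it reaches from about 0.35 to 0.775 m from the base axis. Payload 5.5 kg.
Tool frame: the origin (TCP) lies midway between the tips of the shut fingers; the grasp point (between the pads) lies 19 mm behind it; z points along the fingers, x is the direction in which the jaws open and shut, and the axes are right-handed (so a half turn about z gives the same grasp; the last joint's range is limited). The gripper opens to 85 mm and grips with 20 to 120 N. Pads are 22 mm wide; open, the fingers measure 114 mm over their backs; the gripper's body (76 mm by 85 mm) begins 54 mm behind the grasp point. The pads swing forward as they close: fully open they stand 13 mm farther back than shut.
Start: joints at [-1.303, 0.313, 0.046, 1.304, 0, 1.431], TCP at [0.228, -0.528, 0.231] pointing down, gripper open.
Joint ranges: [-2.76, 2.76], [-0.86, 1.69], [-1.03, 1.26], [-2.2, 2.34], [-1.47, 1.5], [-3.14, 3.14]. Speed limits (rad/s): [2.57, 2.57, 3.14, 3.14, 3.14, 3.14].

INTERFACE

Orientations are given as a unit quaternion [w, x, y, z].
In Python, from workcell import env gives the robot as it stands. The module is installed in compiled form; this text tells all that it offers.
- The arm moves only by the tool apply_moves, never from a script. Its argument "moves" is a list of rows, each a list of 3 entries, a list of its own where there are three numbers: the shift along the tool's x, y, z in cm, then the turn about the tool's z in degrees, then the opening, from 0 (shut) to 1 (fully open). In form: [[[x, y, z], yaw, gripper], ...]. A call has exactly 10 rows; each row is the pose to reach, as a shift and turn from the pose commanded when the call began, along the tool's axes at that moment; what a row does not reach only later rows make up. A row lasts 1/8 s, in which the tool goes at most 62.5 mm and 10.7 degrees, less where a joint would pass 70% of its speed; a pose out of reach is approached as far as the arm can. A call with a gripper value outside its range is refused whole. The fingers move at their own pace and stop on an object; "squeeze" is the grip in N (left out, the last holds). Time passes only in rows, so rows that repeat a pose let the fingers close, or fill a call up. It gives the time, the measured TCP pose, the force and the opening at its end, in the units of the state.
- env.get_state(): the state, without advancing time (a new reading comes with each control period).
- env.read_camera(name): name is "side" or "top" or "wrist"; returns a dict with "pixels" (480x640x3 uint8, red, green, blue), "fov_y" (degrees; the focal length in pixels is half the picture's height over the tangent of half this angle, whatever the lens; pixels are square), "cx", "cy" (the principal point, pixels), "dist" ([k1, k2, p1, p2, k3] as OpenCV has them; the pictures are not rectified), "world_from_camera" (4x4, takes a point from camera to world coordinates); the wrist camera has in their place "hand_eye" (4x4, takes a point from camera to tool coordinates, whose origin is the TCP and whose axes are the tool frame's). Camera axes: x right, y down, z forward; pixel columns grow to the right and rows downward; lengths in m; the calibration is good to about 2 mm. A picture is of the moment at which its call begins: read the wrist's pose just before it. There is no depth.
- env.hand_in(): hands the job in, once; it reports no verdict.
The state is a dict: "clock": time; "joint_pos": joint angles; "qvel": joint speeds; "tau": joint torques, N m; "tcp_pos": TCP position; "orientation": TCP orientation; "wrist_force": force on the tool from outside, world axes, zero at the start; "ft_torque": the same for the moment, N m; "finger_gap": finger opening in m.
Only numpy, scipy, OpenCV 4.12 (cv2) and the standard library are available. Lean on these libraries where they do the work, as an engineer would, in place of code of your own. Each camera call takes 0.05 s, during which the arm holds its last target.

TASK

Draw the sliding stage of the bond tester by its post fully out from under the head, to its stop. Then take the spring-tipped probe out of its stand and, passing through the clamp's round window, press its tip gently on the brass spot in the middle of the window, with the probe square to the tilted strip and the spring tip pushed about half-way in. Finish like that, still holding the probe on the spot with a light steady push; do not disturb the magazine, the loupe or the jar.

Things in the scene. Friction and masses are not known exactly. Their poses are not given: they have to be found in the camera images.
- tester: White bench tester with a grey base plate 220 x 600 mm, 20 mm thick, fixed to the table. Origin on the table at the stage rail's line, z up; its +y end carries the column (front face 280 mm along +y from the origin) and the head, which overhangs from y = +280 to +120 mm, 180 mm wide in x, underside 155 mm and top 315 mm above the table. The stage slides along its y axis, outwards to -y. Its +x points roughly away from the robot.
- stage (a joint): Aluminium stage on the tester's rails: metres drawn out towards the tester's -y, 0 = fully in under the head, 0.200 = fully out against the stop. Slides with about 2 N of friction plus slight drag and stays where left.
- stage_post (a point): Point on the axis of the upright round steel post, 16 mm diameter, at the stage's -y end: the height to grip, 85 mm above the table. The post's top is 20 mm above this point; the bar it stands on is 43 mm below it. The axes are those of the tester. The post moves 1:1 with the stage, and the clamp window with it.
- strip: Copper lead-frame strip, 44 x 210 mm, clamped on the stage's tilting holder, which sits at a different angle each time and stays there (stiff friction, 4 N m). Origin at the middle of its upper face, 84 mm above the table; x and y lie in the face (y parallel to the tester's y), z is the normal of the face, 0.15 to 0.40 rad (9 to 23 deg) off vertical, leaning to the tester's -x (towards the robot).
- spot (a point): Marked spot: centre of a brass dot 8 mm in diameter on the strip's upper face, in the middle of the 25 mm round window of the dark steel clamp plate (78 x 44 mm, its top 8 mm above the strip). Axes parallel to the strip's: z is the normal. The clamp sits at any place up to 30 mm either side of the strip's middle and holds there by stiff friction (20 N).
- stand: Black square block 60 x 60 x 70 mm, fixed to the table, with an upright 19 mm through hole in the middle in which the probe stands. Origin at the centre of its underside.
- probe: Hand probe, 90 g: aluminium barrel 16 mm in diameter, 120 mm long, with a steel flange 28 mm in diameter and 6 mm thick (35 to 41 mm up the barrel) that rests on the stand's top. Origin at the barrel's lower end on its axis, z up the barrel. It stands upright in the stand at the start.
- probe_grip (a point): Point on the barrel's axis to grip, 80 mm above the barrel's lower end, 110 mm above the tip when the spring is out, 40 mm below the barrel's top, 39 mm above the flange's top. z runs up the barrel. In the stand it is 115 mm above the table.
- tip (a point): Lowest point of the probe's round spring tip (ball of 6 mm on a 5 mm pin), on the barrel's axis, 30 mm below the barrel's lower end when the spring is out.
- plunger (a joint): How far the spring tip is pushed into the barrel: 0 = out, 0.014 m = bottomed. The spring takes 0.5 N to start and 0.35 N more per mm (about 3 N half-way).
- magazine: Open aluminium box 60 x 60 x 45 mm with upright copper strips in it; bystander. Origin at the centre of its underside.
- loupe: Black round loupe 42 mm in diameter, 34 mm high; bystander. Origin at the centre of its underside.
- jar: Small glass jar with grey cap, 52 mm in diameter, 60 mm high; bystander. Origin at the centre of its underside.
There are look-alikes about, which are no part of the job. What is meant by the probe is not orange or red, and is the smaller of those in its own colour.

How it is judged:
On the way, in this order (a step that is already met when the one before it is completed fails the run):
1. the stage is drawn fully out to its stop (value of joint stage above 0.19 m), for 0.2 s.
2. the probe is lifted clear out of its stand (z of tip in the frame of stand above 0.07 m), for 0.2 s.
At the end, for the whole second after the job is handed in: The stage is out (joint above 190 mm of 200); the probe's tip is within 6 mm of the spot's centre, on the strip, its barrel within 8 deg of the strip's normal, the spring pushed in by 3 to 12 mm and pressing the strip with 1 to 6 N; the probe is steady and held in the fingers (value of joint stage above 0.19 m and distance between tip and spot below 0.006 m and angle between the z axis of probe_grip and the z axis of spot, either way round below 0.14 rad and height (world z) of probe_grip above 0.15 m and value of joint plunger between 0.003 and 0.012 m and contact force between probe and strip between 1 and 6 N and contact force between the fingers and probe above 2 N and contact force between probe and stand below 0.1 N and linear speed of probe below 0.02 m/s); the arm keeps its last pose, push and grip.
It fails at once if the strip is pressed hard with the probe (over 10 N) (contact force between probe and strip above 10 N).
It fails at once if the magazine is disturbed (moved over 25 mm) (distance of magazine from where it was at the start of the episode above 0.025 m).
It fails at once if the loupe is disturbed (moved over 25 mm) (distance of loupe from where it was at the start of the episode above 0.025 m).
It fails at once if the jar is disturbed (moved over 25 mm) (distance of jar from where it was at the start of the episode above 0.025 m).
It also fails if it takes over 50 s, if anything falls off the work surface, if the arm or the gripper's body presses on something with over 40 N, if the wrist force passes 120 N, or if a joint passes its speed limit or range.

## Working session

There is one attempt and no reset: what is moved stays moved. The work goes in short steps, Python scripts to look and compute and a tool call to move; the robot and the scene stay as the last step left them, time stands still between calls to the robot, and variables do not carry over. Pictures are saved under pics/ and viewed, and the job is handed in when it is done.

Besides the shell and the picture viewer there is one more tool, called after "Call:" as name(argument=value, ...) on one line, values as JSON. apply_moves: Moves the arm, as the interface text tells. Its arguments: {"type":"object","properties":{"moves":{"type":"array","items":{"type":"array"}},"squeeze":{"type":"number"}},"required":["moves"]}

```bash
mkdir -p pics
cat > h.py <<'E'
import numpy as np, cv2, pickle
from workcell import env
from scipy.spatial.transform import Rotation as R
def Rq(q): return R.from_quat([q[1],q[2],q[3],q[0]])
def st():
    s=env.get_state(); return s
def tcpT(s):
    T=np.eye(4);T[:3,:3]=Rq(s['orientation']).as_matrix();T[:3,3]=s['tcp_pos'];return T
def shot(name,fn):
    s=env.get_state(); c=env.read_camera(name)
    c['T']=c['world_from_camera'] if name!='wrist' else tcpT(s)@np.array(c['hand_eye'])
    c['T']=np.array(c['T'])
    cv2.imwrite('pics/%s.png'%fn,c['pixels'][:,:,::-1]); pickle.dump(c,open('pics/%s.pkl'%fn,'wb')); return c
def load(fn): return pickle.load(open('pics/%s.pkl'%fn,'rb'))
def K(c):
    f=240/np.tan(np.radians(c['fov_y'])/2); return np.array([[f,0,c['cx']],[0,f,c['cy']],[0,0,1.]])
def ray(c,uv):
    p=cv2.undistortPoints(np.array([[uv]],float),K(c),np.array(c['dist'],float))[0,0]
    return c['T'][:3,3], c['T'][:3,:3]@np.array([p[0],p[1],1])
def atz(c,uv,z):
    o,d=ray(c,uv); return o+d*(z-o[2])/d[2]
def proj(c,P):
    Ti=np.linalg.inv(c['T']); P=np.atleast_2d(P)@Ti[:3,:3].T+Ti[:3,3]
    return cv2.projectPoints(P.astype(float),np.zeros(3),np.zeros(3),K(c),np.array(c['dist'],float))[0][:,0]
def tri(obs):
    A=np.zeros((3,3));b=np.zeros(3)
    for c,uv in obs:
        o,d=ray(c,uv);d=d/np.linalg.norm(d);M=np.eye(3)-np.outer(d,d);A+=M;b+=M@o
    X=np.linalg.solve(A,b); return X,[proj(c,X)[0]-uv for c,uv in obs]
def crop(fn,x0,y0,x1,y1,k,out):
    im=cv2.imread('pics/%s.png'%fn)[y0:y1,x0:x1]
    cv2.imwrite('pics/%s.png'%out,cv2.resize(im,None,fx=k,fy=k,interpolation=cv2.INTER_CUBIC))
E
python3 - <<'E'
from h import *
for n in('side','top','wrist'):
    c=shot(n,n+'0'); print(n,c['fov_y'],c['cx'],c['cy'],c['dist'],c['T'].round(3).tolist())
print(c['hand_eye']); s=st(); print(s)
E
```

```text
side 47.50242320136174 319.5473074645366 237.8986082685665 [0.01965421 0.         0.         0.         0.        ] [[-0.647, -0.592, 0.481, 0.071], [-0.763, 0.499, -0.412, 0.372], [0.004, -0.634, -0.774, 0.849], [0.0, 0.0, 0.0, 1.0]]
top 44.418777003879946 317.3378656680011 236.8034862723875 [-0.10564209  0.          0.          0.          0.        ] [[-0.01, -0.992, 0.125, 0.38], [-1.0, 0.011, 0.001, -0.067], [-0.002, -0.125, -0.992, 1.393], [0.0, 0.0, 0.0, 1.0]]
wrist 61.81412887525543 321.7623521246101 237.969003077866 [-0.09042848  0.          0.          0.          0.        ] [[0.398, -0.867, -0.299, 0.304], [-0.918, -0.376, -0.128, -0.495], [-0.001, 0.326, -0.946, 0.373], [0.0, 0.0, 0.0, 1.0]]
[[ 9.99999358e-01  8.69020339e-04  7.27101522e-04  3.61117154e-04]
 [-1.05846673e-03  9.45461149e-01  3.25733165e-01 -8.29260099e-02]
 [-4.04377495e-04 -3.25733726e-01  9.45461462e-01 -1.42844001e-01]
 [ 0.00000000e+00  0.00000000e+00  0.00000000e+00  1.00000000e+00]]
{'clock': 0.15, 'joint_pos': array([-1.30260579e+00,  3.13844277e-01,  4.52486691e-02,  1.30363186e+00,
        2.69238616e-06,  1.43115874e+00]), 'qvel': array([ 4.82524530e-04, -5.56519061e-04,  3.26644401e-03, -1.84194861e-04,
       -3.37342765e-04,  1.96513057e-05]), 'tau': array([ 1.31395140e-03, -4.81065667e+01,  2.98814714e+01,  1.40262689e-02,
       -9.00942587e-05,  9.65467876e-06]), 'tcp_pos': array([ 0.22792167, -0.52747137,  0.23060798]), 'orientation': array([-4.73451614e-04,  8.35648192e-01, -5.49264587e-01, -5.36552955e-04]), 'wrist_force': array([ 0.40410234,  0.52699821, -0.32167051]), 'ft_torque': array([ 0.02576377, -0.03363943,  0.03984597]), 'finger_gap': 0.08554450347026304}
```

View pics/top0.png

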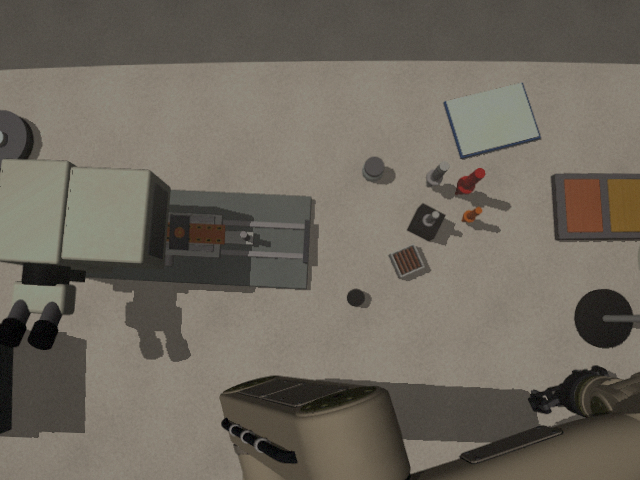

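View pics/side0.png

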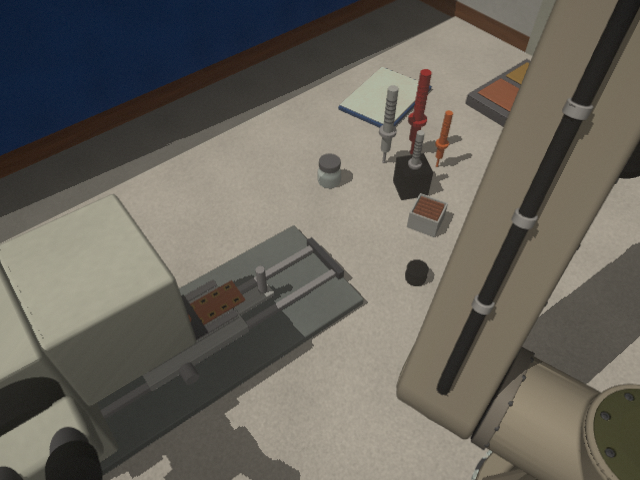

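View pics/wrist0.png

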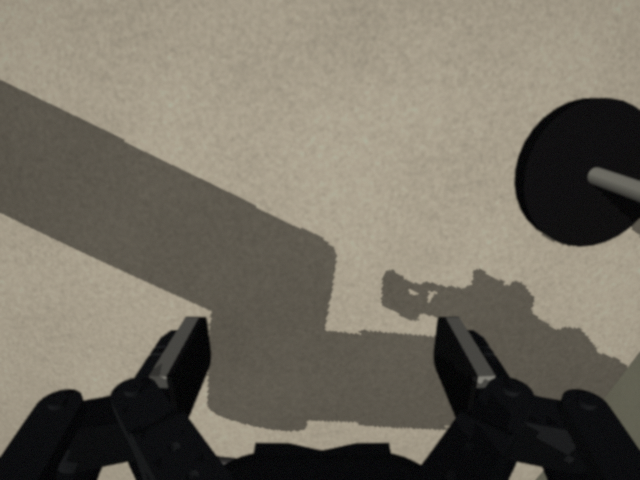

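Run:
```python
from h import *
crop('top0',340,130,500,250,5,'a'); crop('side0',370,60,470,250,5,'b0'); crop('top0',150,180,330,300,4,'c'); crop('side0',180,220,380,340,4,'d')
im=cv2.imread('pics/b0.png'); cv2.imwrite('pics/b.png',cv2.resize(im,None,fx=.63,fy=.63))
```

```text
(no output)
```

View pics/a.png

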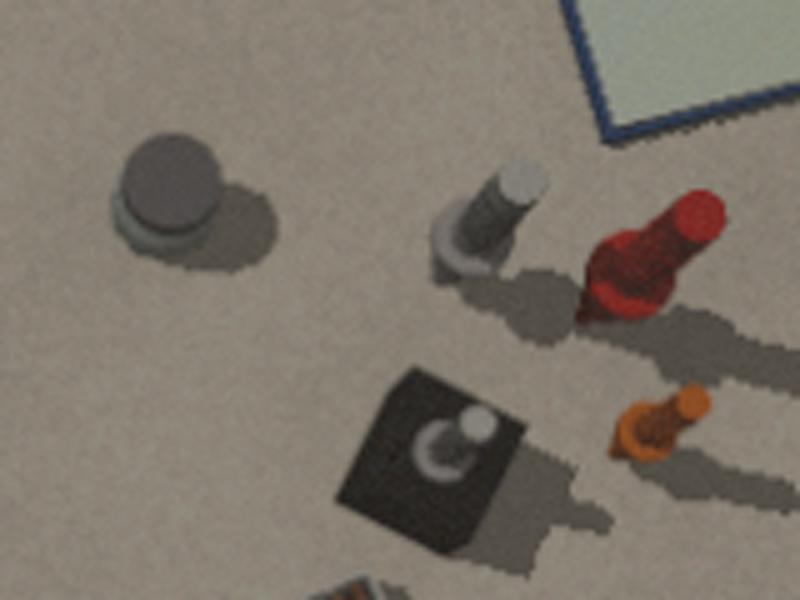

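View pics/b.png

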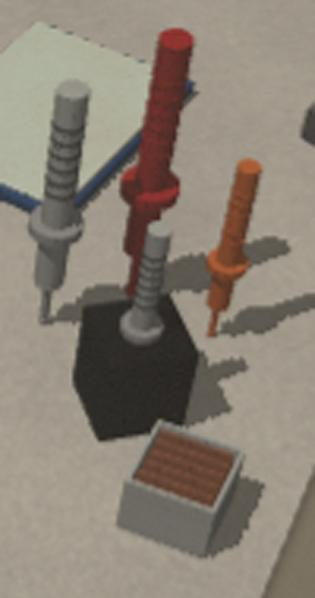

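View pics/c.png

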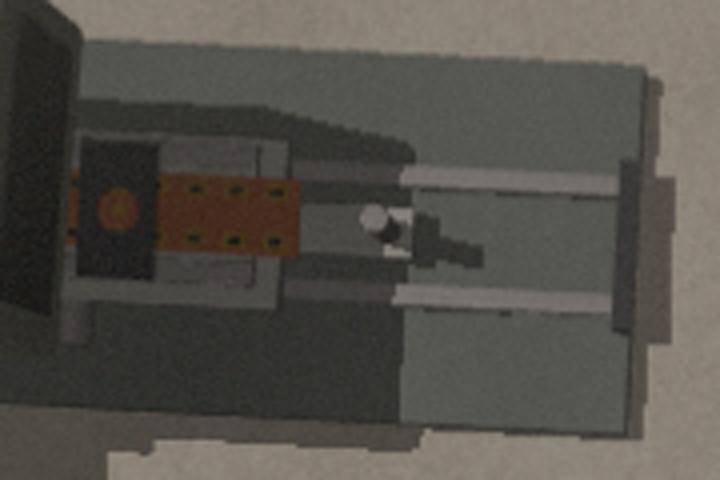

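View pics/d.png

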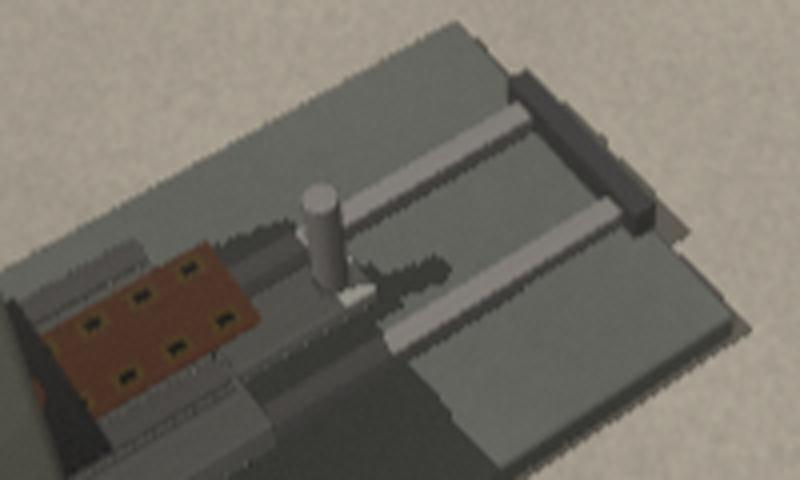

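Run:
```python
from h import *
t=load('top0');s=load('side0')
print('post',atz(t,(243.8,234.5),.105),atz(s,(260.5,268),.105),tri([(t,(243.8,234.5)),(s,(260.5,268))]))
a=atz(t,(311,196.5),.02);b=atz(t,(307,288.8),.02);c=atz(t,(170,190),.02);print('base',a,b,c,np.linalg.norm(a-b),np.degrees(np.arctan2(*(a-b)[1::-1])), np.degrees(np.arctan2(*(c-a)[1::-1])))
print('probe',atz(t,(435.8,214.8),.155),atz(s,(420.8,133),.155),tri([(t,(435.8,214.8)),(s,(420.8,133))]))
def A(x,y):return (x/5+340,y/5+130)
for n,p,z in [('flange',A(445,450),.076),('st1',A(415,368),.07),('st2',A(527,428),.07),('st3',A(445,553),.07),('st4',A(337,498),.07),('big top',A(522,182),.19),('bigflange',A(472,238),.09),('redtop',A(700,215),.19),('redfl',A(632,275),.09),('ortop',A(694,403),.13),('orflange',A(645,435),.06),('jar',A(172,185),.06),('loupe',(356,297),.034),('mag',(407,262),.045)]: print(n,atz(t,p,z).round(3))
```

```text
post [0.54849235 0.09692828 0.105     ] [0.54833096 0.0942438  0.105     ] (array([0.54743393, 0.09586659, 0.10765052]), [array([0.32483037, 0.3156982 ]), array([-0.58929165, -0.09852916])])
base [ 0.64893314 -0.0516526   0.02      ] [ 0.4304336  -0.04032616  0.02      ] [0.66916516 0.28628923 0.02      ] 0.21879291114483304 -2.9674037593246774 86.57388641601277
probe [ 0.58004623 -0.31996373  0.155     ] [ 0.57749157 -0.3195543   0.155     ] (array([ 0.57959668, -0.3208742 ,  0.15315004]), [array([0.25931884, 0.34254596]), array([-0.4686659 , -0.07994933])])
flange [ 0.581 -0.32   0.076]
st1 [ 0.62  -0.309  0.07 ]
st2 [ 0.592 -0.359  0.07 ]
st3 [ 0.535 -0.32   0.07 ]
st4 [ 0.56  -0.271  0.07 ]
big top [ 0.677 -0.335  0.19 ]
bigflange [ 0.676 -0.333  0.09 ]
redtop [ 0.663 -0.41   0.19 ]
redfl [ 0.659 -0.406  0.09 ]
ortop [ 0.593 -0.421  0.13 ]
orflange [ 0.59  -0.417  0.06 ]
jar [ 0.709 -0.2    0.06 ]
loupe [ 0.41  -0.153  0.034]
mag [ 0.488 -0.272  0.045]
```

Candidates for the probe (top view): grey in the stand (431,217), bigger grey (441,172), red (474,180) and orange (471,214). By the description the one I want is the smaller grey one in the stand, and the crops confirm it. Post first: jaws along the tester's x.

```bash
cat >> h.py <<'E'
def plan(P,alpha):
    s=env.get_state();Rm=Rq(s['orientation']).as_matrix()
    d=Rm.T@(np.array(P)-s['tcp_pos'])*100
    a0=np.degrees(np.arctan2(Rm[1,0],Rm[0,0])); w=(a0-alpha+180)%360-180
    print('shift cm',d.round(2),'yaw',round(w,1),'| now',s['tcp_pos'].round(4),'alpha',round(a0,2),'tz',Rm[:,2].round(4),'gap',round(s['finger_gap'],4),'F',s['wrist_force'].round(2),'q',s['joint_pos'].round(3),'t',s['clock'])
E
python3 -c "
from h import *
plan([.548,.0956,.231],-3.2)"
```

```text
shift cm [-4.450e+01 -5.409e+01  3.000e-02] yaw -63.4 | now [ 0.2279 -0.5275  0.2306] alpha -66.63 tz [-4.0e-04  1.4e-03 -1.0e+00] gap 0.0855 F [ 0.4   0.53 -0.32] q [-1.303  0.314  0.045  1.304  0.     1.431] t 0.15
```

Call:
apply_moves(moves=[[[-44.5, -54.1, 0], -63.4, 1], [[-44.5, -54.1, 0], -63.4, 1], [[-44.5, -54.1, 0], -63.4, 1], [[-44.5, -54.1, 0], -63.4, 1], [[-44.5, -54.1, 0], -63.4, 1], [[-44.5, -54.1, 0], -63.4, 1], [[-44.5, -54.1, 0], -63.4, 1], [[-44.5, -54.1, 0], -63.4, 1], [[-44.5, -54.1, 0], -63.4, 1], [[-44.5, -54.1, 0], -63.4, 1]], squeeze=40)

```text
clock: 1.4
tcp_pos: [0.5143, 0.03, 0.2312]
orientation: [0.0, 1.0, -0.028, 0.0]
wrist_force: [1.9, -0.9, 0.2]
finger_gap: 0.0852
```

```bash
python3 -c "
from h import *
plan([.548,.0956,.066],-3.2)"
```

```text
shift cm [ 3.   -6.74 16.52] yaw -0.0 | now [0.5143 0.03   0.2312] alpha -3.23 tz [ 2.e-04 -3.e-04 -1.e+00] gap 0.0852 F [ 1.89 -0.86  0.18] q [-0.097  0.197 -0.108  1.266 -0.     1.53 ] t 1.4
```

Call:
apply_moves(moves=[[[3.0, -6.7, 0], 0, 1], [[3.0, -6.7, 0], 0, 1], [[3.0, -6.7, 6], 0, 1], [[3.0, -6.7, 12], 0, 1], [[3.0, -6.7, 16.5], 0, 1], [[3.0, -6.7, 16.5], 0, 1], [[3.0, -6.7, 16.5], 0, 0], [[3.0, -6.7, 16.5], 0, 0], [[3.0, -6.7, 16.5], 0, 0], [[3.0, -6.7, 16.5], 0, 0]])

```text
clock: 2.65
tcp_pos: [0.5477, 0.0932, 0.0674]
orientation: [0.0, 1.0, -0.028, 0.001]
wrist_force: [-0.7, 0.5, 10.7]
finger_gap: 0.015
```

```bash
python3 -c "
from h import *
plan([.548-.056*.202,.0956-.202,.066],-3.2)
shot('side','s1')"
```

```text
shift cm [ 0.02 19.99  0.14] yaw -0.0 | now [0.5477 0.0932 0.0674] alpha -3.23 tz [ 1.2e-03 -1.0e-04 -1.0e+00] gap 0.015 F [-0.71  0.51 10.68] q [ 0.024  0.378 -0.281  0.91  -0.     1.651] t 2.65
```

View pics/s1.png

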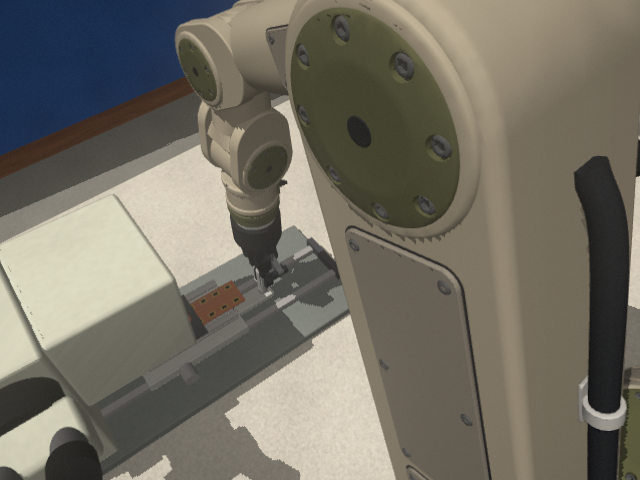

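Call:
apply_moves(moves=[[[0, 1.5, 0], 0, 0], [[0, 4, 0], 0, 0], [[0, 7, 0], 0, 0], [[0, 10, 0], 0, 0], [[0, 13, 0], 0, 0], [[0, 16, 0], 0, 0], [[0, 18.5, 0], 0, 0], [[0, 19.8, 0], 0, 0], [[0, 20.2, 0], 0, 0], [[0, 20.2, 0], 0, 0]])

```text
clock: 3.95
tcp_pos: [0.536, -0.1086, 0.0663]
orientation: [0.0, 1.0, -0.028, -0.0]
wrist_force: [0.4, 0.6, -0.6]
finger_gap: 0.0
```

```bash
python3 -c "
from h import *
plan([.548-.056*.202,.0956-.202,.066],-3.2)
shot('side','s2');shot('top','t2')"
```

```text
shift cm [ 0.06 -0.23  0.03] yaw -0.1 | now [ 0.536  -0.1086  0.0663] alpha -3.26 tz [-1.e-04 -2.e-04 -1.e+00] gap 0.0 F [ 0.36  0.59 -0.59] q [-0.347  0.366 -0.304  0.902 -0.     1.281] t 3.95
```

View pics/s2.png

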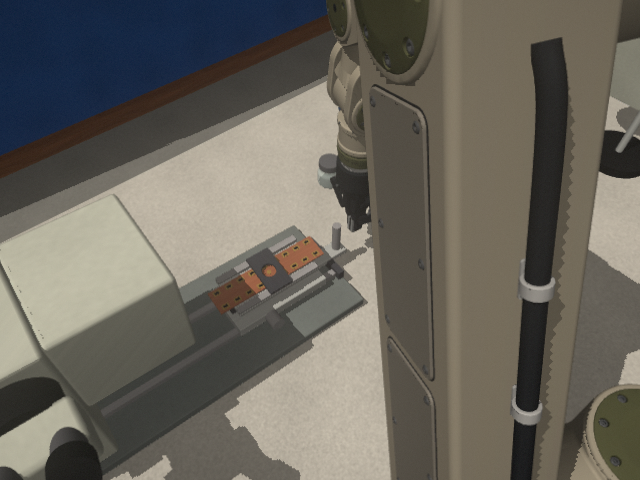

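View pics/t2.png

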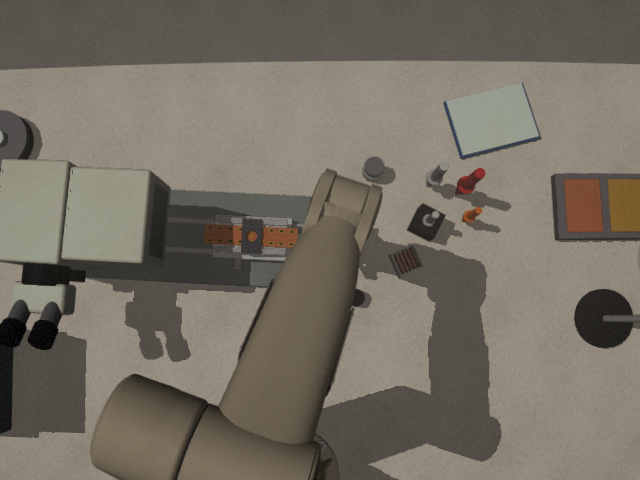

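Run:
```python
from h import *
c=load('s2');crop('s2',290,200,390,280,7,'e');p=atz(c,(336,228),.105);print(p); print(np.linalg.norm((p-atz(load('side0'),(260.5,268),.105))[:2]))
c=load('s1');crop('s1',200,230,340,330,5,'f')
```

```text
[ 0.53269589 -0.061534    0.105     ]
0.1565604677975872
```

View pics/e.png

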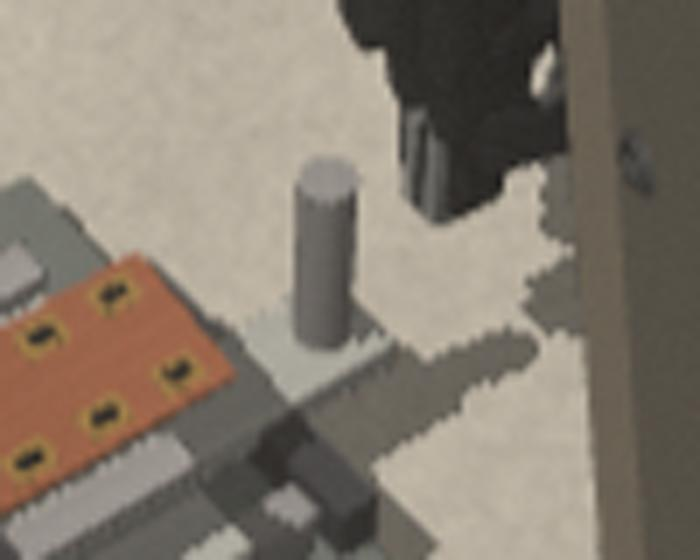

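View pics/f.png

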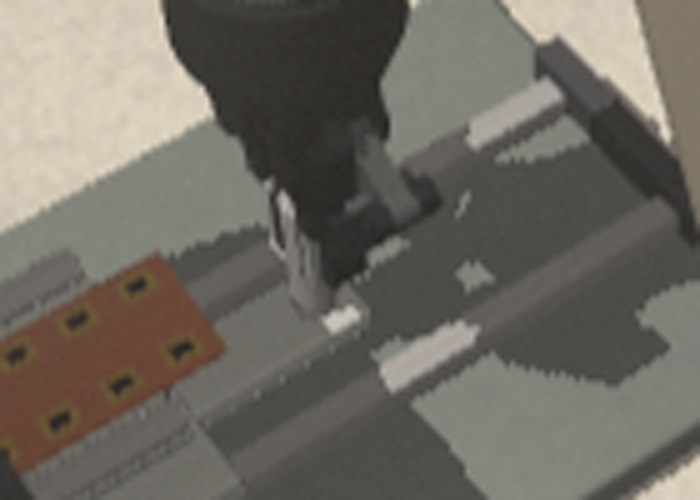

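The grip slipped: the stage is at about 157 mm, and the post top is at (336,228) in the side view. I'll regrip harder and pull more slowly.

Call:
apply_moves(moves=[[[0, 0, -5], 0, 1], [[0, 0, -5], 0, 1], [[0, -3, -5], 0, 1], [[0, -4.8, -5], 0, 1], [[0, -4.8, -5], 0, 1], [[0, -4.8, -1], 0, 1], [[0, -4.8, 0], 0, 1], [[0, -4.8, 0], 0, 0], [[0, -4.8, 0], 0, 0], [[0, -4.8, 0], 0, 0]], squeeze=90)

```text
clock: 5.3
tcp_pos: [0.5396, -0.0609, 0.0674]
orientation: [0.0, 1.0, -0.028, 0.001]
wrist_force: [-0.3, -0.7, 0.0]
finger_gap: 0.0321
```

```bash
python3 -c "
from h import *
plan([.537,-.061,.066],-3.2)
shot('side','s3');shot('wrist','w3');crop('s3',270,180,390,280,6,'e')"
```

```text
shift cm [-0.26  0.02  0.14] yaw -0.0 | now [ 0.5396 -0.0609  0.0674] alpha -3.24 tz [ 2.e-03 -7.e-04 -1.e+00] gap 0.0321 F [-0.29 -0.73  0.04] q [-0.26   0.356 -0.314  0.898 -0.     1.367] t 5.3
```

View pics/e.png

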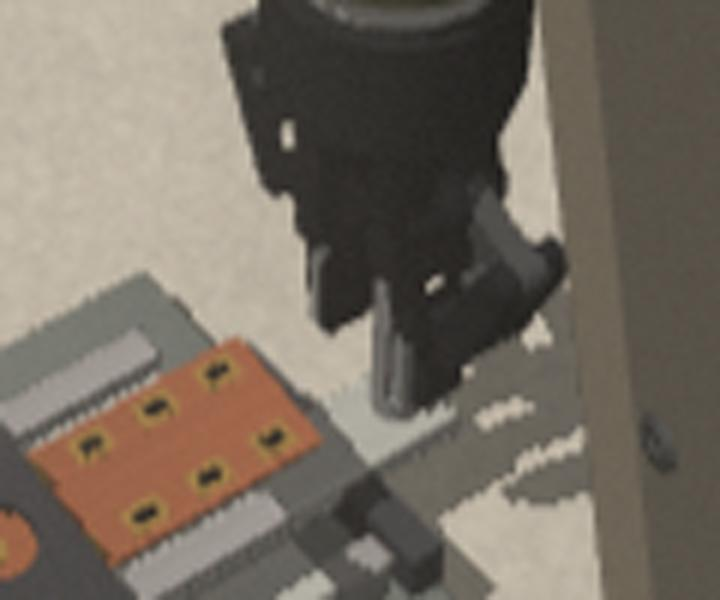

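View pics/w3.png

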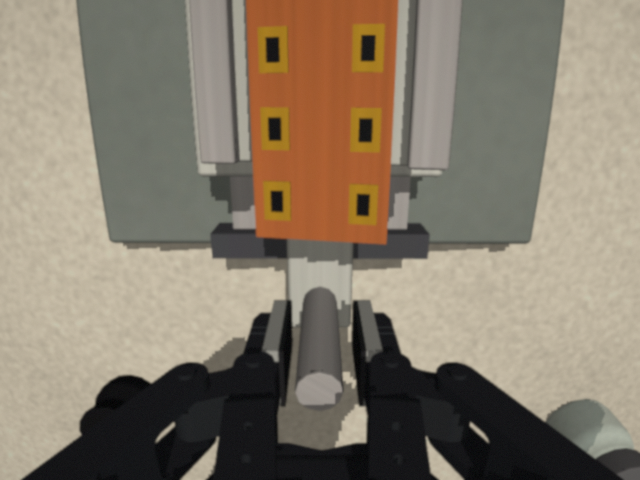

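```bash
python3 -c "
from h import *
c=load('w3');print(atz(c,(321,389),.105),proj(c,[[.537,-.061,.105]]))"
```

```text
[ 0.53816493 -0.06555974  0.105     ] [[316.55711304 377.77598345]]
```

Call:
apply_moves(moves=[[[0, 0.4, 0], 0, 0], [[0, 0.4, 0], 0, 0], [[0, 0.4, 0], 0, 0], [[0, 0.4, 0], 0, 0], [[0, 0.9, 0], 0, 0], [[0, 1.7, 0], 0, 0], [[0, 2.5, 0], 0, 0], [[0, 3.3, 0], 0, 0], [[0, 4.1, 0], 0, 0], [[0, 4.4, 0], 0, 0]])

```text
clock: 6.65
tcp_pos: [0.5367, -0.1026, 0.0667]
orientation: [0.0, 1.0, -0.026, 0.0]
wrist_force: [-0.6, -0.4, 1.1]
finger_gap: -0.0002
```

```bash
python3 -c "
from h import *
plan([.537,-.106,.066],-3.2)
shot('side','s4');c=shot('wrist','w4');crop('s4',270,180,390,280,6,'e')"
```

```text
shift cm [0.04 0.33 0.07] yaw 0.2 | now [ 0.5367 -0.1026  0.0667] alpha -3.02 tz [ 6.e-04 -3.e-04 -1.e+00] gap -0.0002 F [-0.58 -0.36  1.13] q [-0.336  0.364 -0.305  0.901 -0.     1.288] t 6.65
```

View pics/w4.png

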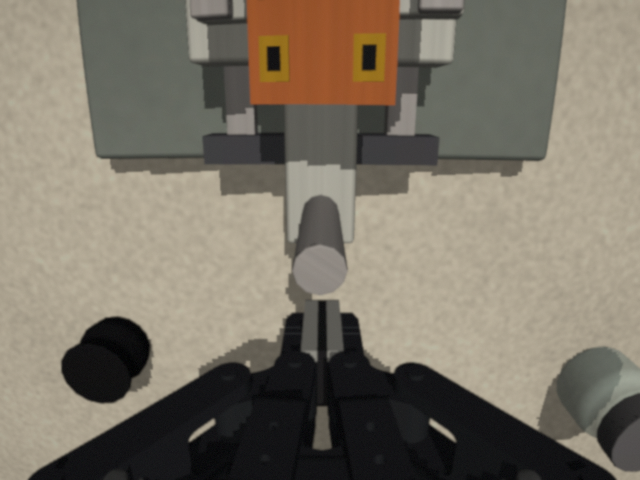

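```bash
python3 -c "
from h import *
c=load('w4');p=atz(c,(320,270),.105);print(p, atz(c,(320,197),.085))
s=load('s4');print(proj(s,p))"
```

```text
[ 0.53747557 -0.06660822  0.105     ] [ 0.53832636 -0.05016611  0.085     ]
[[336.35977141 225.06319778]]
```

View pics/e.png

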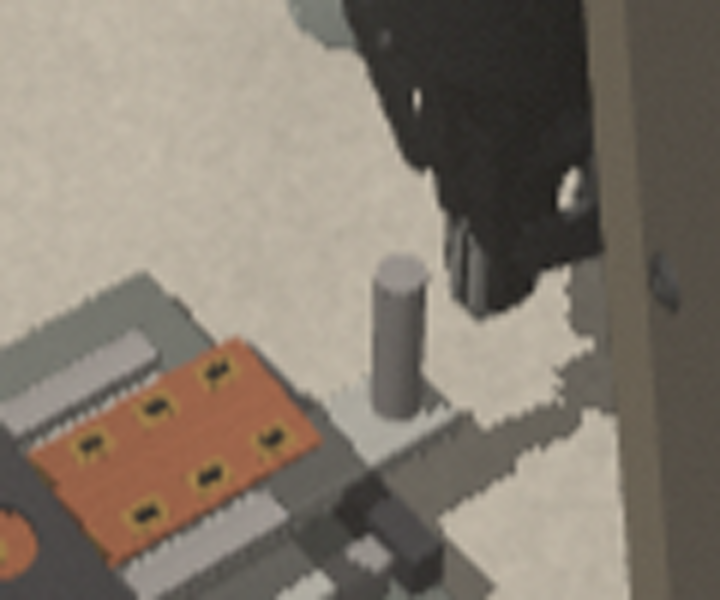

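```bash
python3 -c "
from h import *
c=load('w4');print(proj(c,[[.5367,-.1026,.0667],[.5367,-.1026,.0857],[.5367,-.0916,.0667],[.5367,-.1136,.0667],[.5367,-.1136,.0857],[.537,-.066,.042]]))
c=load('w3');print(proj(c,[[.5396,-.0609,.0674],[.5396,-.0609,.0864],[.5386,-.0656,.042]]))
"
```

```text
[[323.28198175 313.48180304]
 [323.5318618  339.92998898]
 [321.82061874 289.05411016]
 [324.67305701 336.70210284]
 [325.0784402  365.08731448]
 [319.24963761 209.99382328]]
[[323.83992217 317.20434449]
 [324.20951566 343.97031258]
 [321.86635107 298.39712011]]
```

Neither pull got past this point, so the stage may already be at its stop, having started part-way out. I'll test that with a gentle pull while watching the force.

Call:
apply_moves(moves=[[[0, 0, -5], 0, 1], [[0, 0, -5], 0, 1], [[0, -3.7, -5], 0, 1], [[0, -3.7, -5], 0, 0.6], [[0, -3.7, 0], 0, 0.6], [[0, -3.7, 0], 0, 0], [[0, -3.7, 0], 0, 0], [[0, -3.7, 0], 0, 0], [[0, -3.7, 0], 0, 0], [[0, -3.7, 0], 0, 0]])

```text
clock: 8.0
tcp_pos: [0.5382, -0.0679, 0.067]
orientation: [0.0, 1.0, -0.028, 0.0]
wrist_force: [-5.4, -1.6, 1.5]
finger_gap: 0.0136
```

```bash
python3 -c "
from h import *
plan([.537,-.106,.066],-3.2)"
```

```text
shift cm [0.1  3.81 0.1 ] yaw -0.1 | now [ 0.5382 -0.0679  0.067 ] alpha -3.25 tz [ 1.e-04 -7.e-04 -1.e+00] gap 0.0136 F [-5.36 -1.59  1.48] q [-2.730e-01  3.570e-01 -3.140e-01  8.990e-01 -1.000e-03  1.355e+00] t 8.0
```

Call:
apply_moves(moves=[[[0, 0.1, 0], 0, 0], [[0, 0.2, 0], 0, 0], [[0, 0.3, 0], 0, 0], [[0, 0.4, 0], 0, 0], [[0, 0.5, 0], 0, 0], [[0, 0.6, 0], 0, 0], [[0, 0.7, 0], 0, 0], [[0, 0.8, 0], 0, 0], [[0, 0.8, 0], 0, 0], [[0, 0.8, 0], 0, 0]])

```text
clock: 9.25
tcp_pos: [0.5381, -0.0684, 0.0668]
orientation: [-0.007, 1.0, -0.026, 0.001]
wrist_force: [-1.0, 22.6, 7.1]
finger_gap: 0.014
```

```bash
python3 -c "
from h import *
plan([.537,-.106,.066],-3.2)
shot('wrist','w5')"
```

```text
shift cm [0.08 3.77 0.03] yaw 0.3 | now [ 0.5381 -0.0684  0.0668] alpha -2.93 tz [ 0.0018  0.0132 -0.9999] gap 0.014 F [-0.97 22.55  7.14] q [-0.282  0.358 -0.314  0.901  0.013  1.34 ] t 9.25
```

View pics/w5.png

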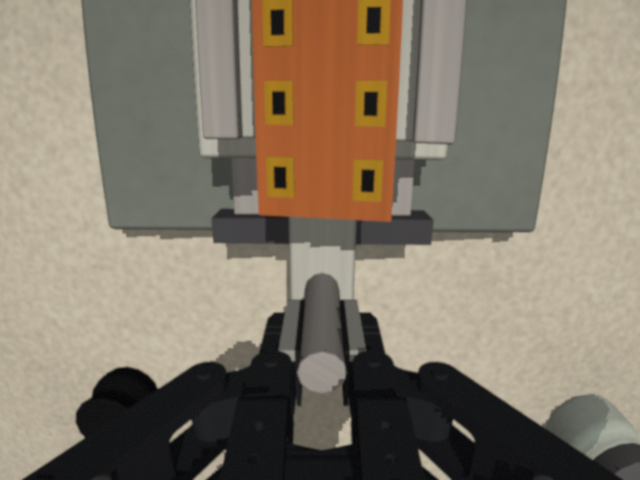

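A 22.6 N reaction with no movement shows the stage is against its stop (it travelled about 164 mm from a part-way start). Next I'll release it and look at the window from above.

Call:
apply_moves(moves=[[[0, -0.6, 0], 0, 1], [[0, -0.6, 0], 0, 1], [[0, -0.6, -6], 0, 1], [[-2.6, -5, -12], -10, 1], [[-2.6, -10, -18.4], -20, 1], [[-2.6, -14.4, -18.4], -30, 1], [[-2.6, -14.4, -18.4], -40, 1], [[-2.6, -14.4, -18.4], -50, 1], [[-2.6, -14.4, -18.4], -60, 1], [[-2.6, -14.4, -18.4], -70, 1]])

```text
clock: 10.55
tcp_pos: [0.5209, 0.0693, 0.2506]
orientation: [0.001, 0.834, 0.552, 0.001]
wrist_force: [0.9, 0.0, 0.3]
finger_gap: 0.0855
```

```bash
python3 -c "
from h import *
plan([.52,.075,.25],86.8)
for n in('side','wrist','top'): shot(n,n+'6')"
```

```text
shift cm [ 0.49 -0.31  0.06] yaw -19.7 | now [0.5209 0.0693 0.2506] alpha 67.06 tz [ 1.8e-03 -3.0e-04 -1.0e+00] gap 0.0855 F [0.86 0.04 0.33] q [-0.02   0.21  -0.043  1.315 -0.     0.38 ] t 10.55
```

View pics/wrist6.png

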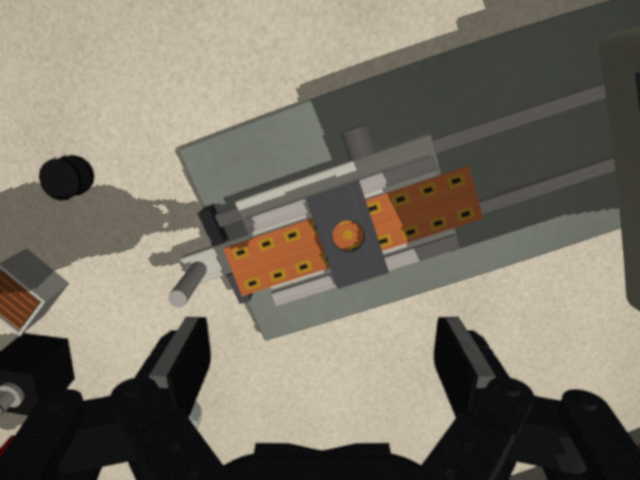

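View pics/side6.png

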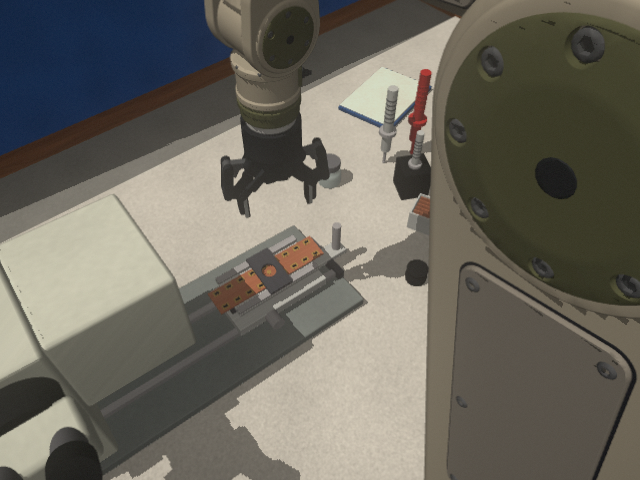

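View pics/top6.png

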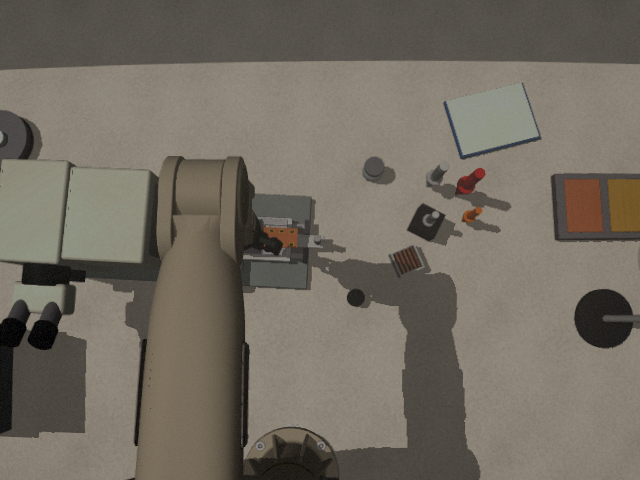

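```bash
python3 -c "
from h import *
crop('wrist6',210,150,370,270,5,'a');crop('wrist6',300,130,500,280,4,'b');crop('side6',200,225,360,325,5,'c');crop('t2',195,205,305,280,7,'d')"
```

```text
(no output)
```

View pics/a.png

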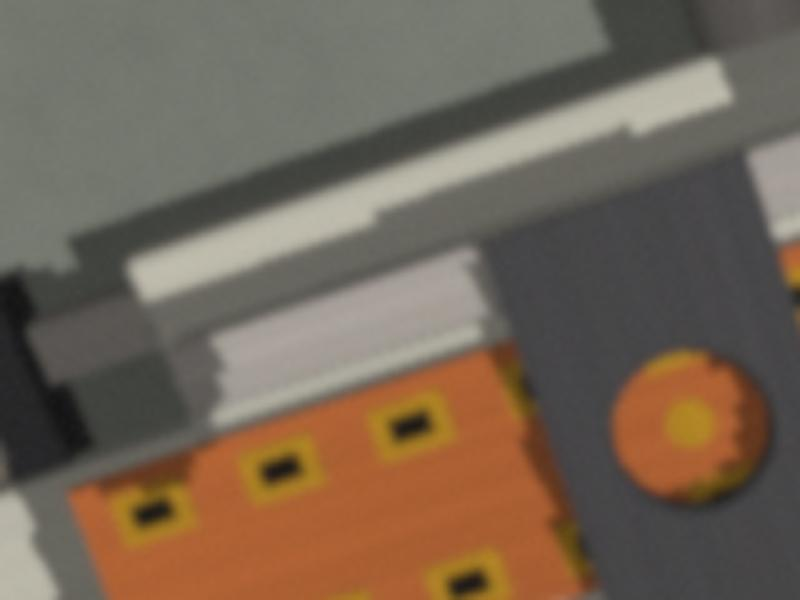

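View pics/b.png

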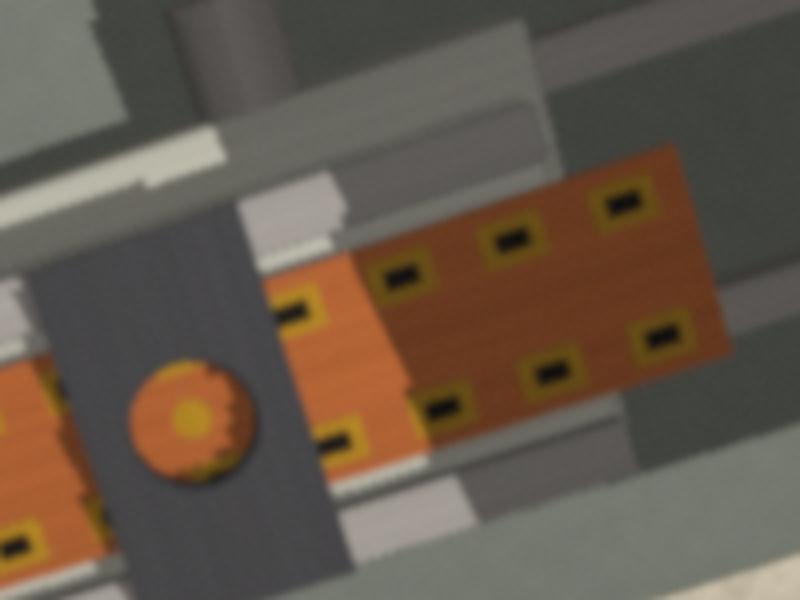

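View pics/c.png

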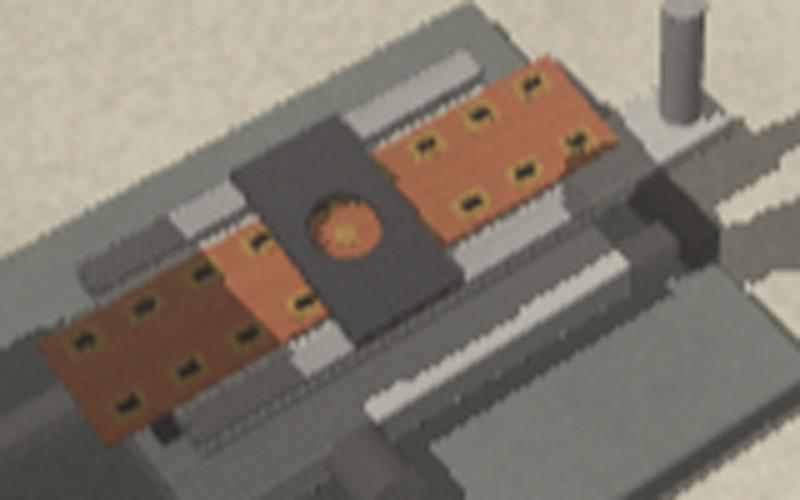

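View pics/d.png

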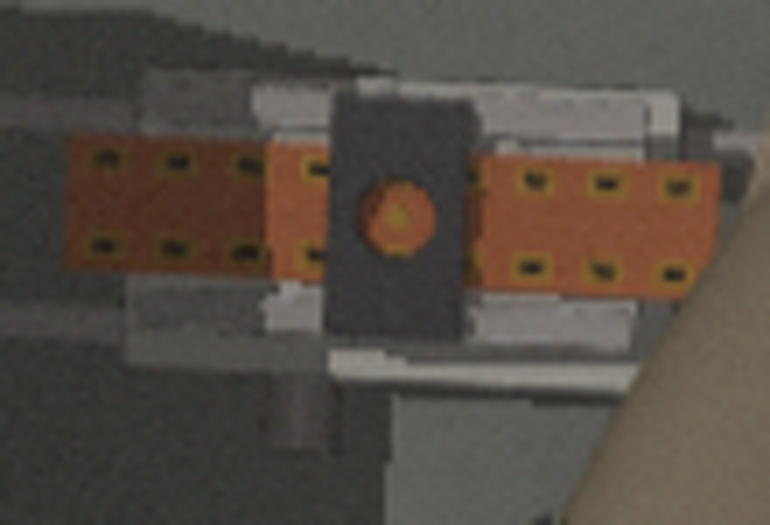

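```bash
cat > fit.py <<'E'
from h import *
from scipy.optimize import least_squares
S={'mm':(-22,-105),'mp':(-22,105),'pp':(22,105),'pm':(22,-105)}
C={'mm':(-39,-22),'mp':(-39,22),'pp':(39,22),'pm':(39,-22)}
obs={'wrist6':[('S','mm',223.6,248),('S','mp',469.5,165.8),('S','pp',483.2,218),('S','pm',241,297),('O','',348,234.5),('C','mp',359.2,180),('C','mm',308.5,197.7),('C','pp',388.8,272.5)],
'side6':[('S','pm',309.6,236.4),('S','mm',323.6,252.6),('S','pp',208.4,294),('S','mp',221.6,313.6),('O','',268.8,271.8),('C','pm',268,248.4),('C','pp',247,260),('C','mm',292.6,279),('C','mp',271.6,291)],
't2':[('S','pp',205,224.3),('S','mp',204.7,243.1),('S','pm',297.9,228.3),('O','',252.1,235.4),('C','pp',242.9,218.6),('C','pm',262.6,219.7),('C','mp',241.7,252.6),('C','mm',261.1,253.6)]}
cams={k:load(k) for k in obs}
def fr(p):
    x,y,z,yaw,th,yc=p[:6]
    return R.from_euler('z',yaw).as_matrix()@R.from_euler('y',-th).as_matrix(),np.array([x,y,z])
def res(p,keys,full=False):
    Rm,o=fr(p);r=[]
    for i,k in enumerate(keys):
        off=p[6+2*i:8+2*i] if len(p)>6 else 0
        for t,n,u,v in obs[k]:
            if t=='S': q=np.array([*S[n],0])/1e3
            elif t=='C': q=np.array([C[n][0]/1e3,C[n][1]/1e3+p[5],.008])
            else: q=np.array([0,p[5],0])
            r+=list(proj(cams[k],o+Rm@q)[0]+off-np.array([u,v]))
    r=np.array(r)
    if full:return r
    return np.r_[r,(p[2]-.084)/.0005, p[6:]/1.0]
for keys in (['wrist6'],['side6'],['t2'],list(obs)):
    p0=np.r_[.545,.08,.084,-.056,.25,0,np.zeros(2*len(keys) if len(keys)>1 else 0)]
    f=least_squares(res,p0,args=(keys,),loss='soft_l1');p=f.x;Rm,o=fr(p)
    print(keys,p[:6].round(4),'tilt',np.degrees(p[4]).round(1),'yaw',np.degrees(p[3]).round(2),'spot',(o+Rm@[0,p[5],0]).round(4),'n',Rm[:,2].round(3),p[6:].round(1)); print(res(p,keys,True).reshape(-1,2).round(1).tolist())
E
python3 fit.py
```

```text
['wrist6'] [ 0.5468  0.0832  0.0841 -0.0587  0.1987 -0.0023] tilt 11.4 yaw -3.37 spot [0.5467 0.0809 0.0841] n [-0.197  0.012  0.98 ] []
[[-0.1, -0.1], [-1.3, 0.1], [0.3, 0.4], [0.7, -0.8], [0.3, -0.2], [0.1, -0.2], [-2.3, 0.3], [0.8, 0.3]]
['side6'] [ 0.5454  0.0826  0.084  -0.0614  0.0529 -0.0034] tilt 3.0 yaw -3.52 spot [0.5452 0.0792 0.084 ] n [-0.053  0.003  0.999] []
[[0.1, -0.1], [0.7, -0.1], [-0.6, 0.4], [-0.2, -0.2], [0.8, -0.0], [-0.4, -0.3], [-0.7, 0.0], [0.5, -0.4], [-0.2, 0.6]]
['t2'] [ 0.5485  0.0832  0.084  -0.0582  0.2974 -0.0031] tilt 17.0 yaw -3.33 spot [0.5483 0.0802 0.084 ] n [-0.293  0.017  0.956] []
[[-0.1, -0.5], [-0.0, -0.1], [0.2, -0.1], [0.3, 0.3], [-0.3, -0.0], [-0.3, -0.2], [0.1, 0.3], [0.2, 0.3]]
['wrist6', 'side6', 't2'] [ 0.5466  0.0833  0.0841 -0.0594  0.1264 -0.0027] tilt 7.2 yaw -3.41 spot [0.5464 0.0806 0.0841] n [-0.126  0.007  0.992] [ 0.2  0.1  0.8  0.1  0.1 -0.5]
[[-0.4, -0.1], [-0.4, -0.1], [-0.1, 0.0], [1.3, -1.7], [0.1, -0.3], [0.3, 0.6], [-2.6, 1.1], [0.4, -0.0], [0.1, -0.8], [0.6, 0.2], [-0.6, -0.2], [-0.0, 0.1], [0.5, 0.0], [-0.6, -0.9], [-1.0, -0.5], [0.3, 0.7], [-0.3, 1.7], [0.3, -0.3], [-0.3, 0.4], [0.3, 0.1], [0.2, 0.6], [0.0, -0.5], [-0.1, -0.6], [-0.4, 0.4], [-0.2, 0.4]]
```

Measured so far:
- **Spot:** (0.546, 0.080, 0.084), and the three cameras agree.
- **Tilt:** weakly determined so far, so I'll take two close views with a baseline in x.

Call:
apply_moves(moves=[[[0, -3, 4], -10, 1], [[0, -6, 8], -19.7, 1], [[0, -6, 10], -19.7, 1], [[0, -6, 10], -19.7, 1], [[0, -6, 10], -19.7, 1], [[0, -6, 10], -19.7, 1], [[0, -6, 10], -19.7, 1], [[0, -6, 10], -19.7, 1], [[0, -6, 10], -19.7, 1], [[0, -6, 10], -19.7, 1]])

```text
clock: 11.95
tcp_pos: [0.4649, 0.0934, 0.1503]
orientation: [0.0, 0.729, 0.685, -0.0]
wrist_force: [-0.3, 0.5, 0.9]
finger_gap: 0.0855
```

```bash
python3 -c "
from h import *
plan([.52,.075,.16],86.8);shot('wrist','w7')"
```

```text
shift cm [-1.5   5.61 -0.97] yaw -0.3 | now [0.4649 0.0934 0.1503] alpha 86.46 tz [ 1.e-04 -1.e-04 -1.e+00] gap 0.0855 F [-0.31  0.53  0.89] q [ 0.029  0.162 -0.354  1.054 -0.     0.091] t 11.95
```

View pics/w7.png

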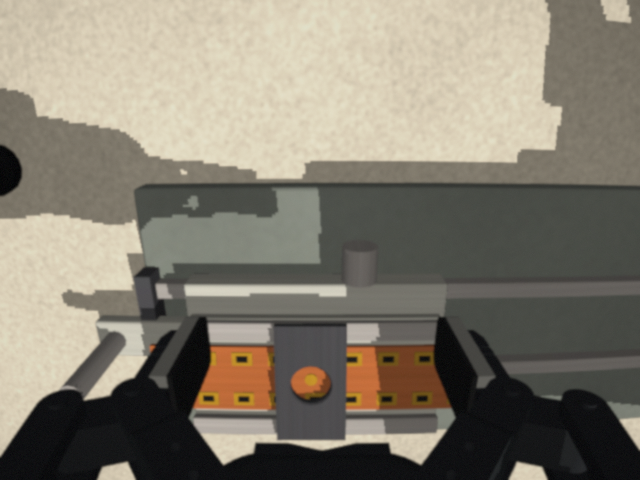

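Call:
apply_moves(moves=[[[-1, 5, 0], 0, 1], [[-1, 10, 0], 0, 1], [[-1, 14, 0], 0, 1], [[-1, 14, 0], 0, 1], [[-1, 14, 0], 0, 1], [[-1, 14, 0], 0, 1], [[-1, 14, 0], 0, 1], [[-1, 14, 0], 0, 1], [[-1, 14, 0], 0, 1], [[-1, 14, 0], 0, 1]])

```text
clock: 13.25
tcp_pos: [0.604, 0.0748, 0.1504]
orientation: [0.0, 0.729, 0.685, 0.0]
wrist_force: [-0.0, 0.1, 1.2]
finger_gap: 0.0857
```

```bash
python3 -c "
from h import *
plan([.58,-.32,.20],86.6);shot('wrist','w8')
crop('w7',190,310,450,445,3,'a');crop('w8',180,120,440,315,3,'b')"
```

```text
shift cm [-39.55   0.04  -4.96] yaw -0.1 | now [0.604  0.0748 0.1504] alpha 86.47 tz [ 2.e-04 -1.e-04 -1.e+00] gap 0.0857 F [-0.03  0.07  1.16] q [-0.009  0.411 -0.012  1.147 -0.     0.053] t 13.25
```

View pics/w8.png

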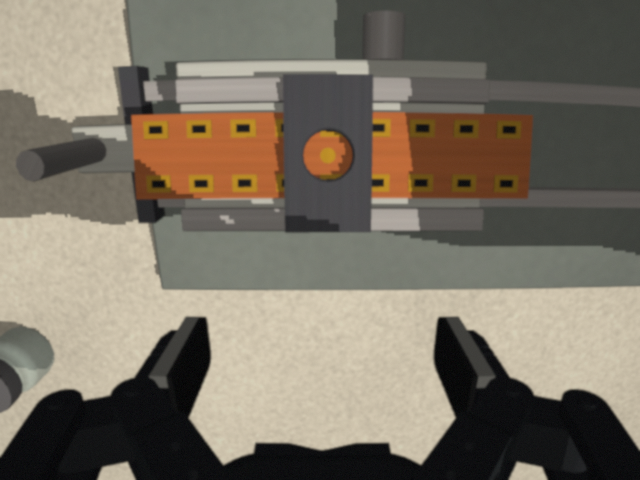

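View pics/a.png

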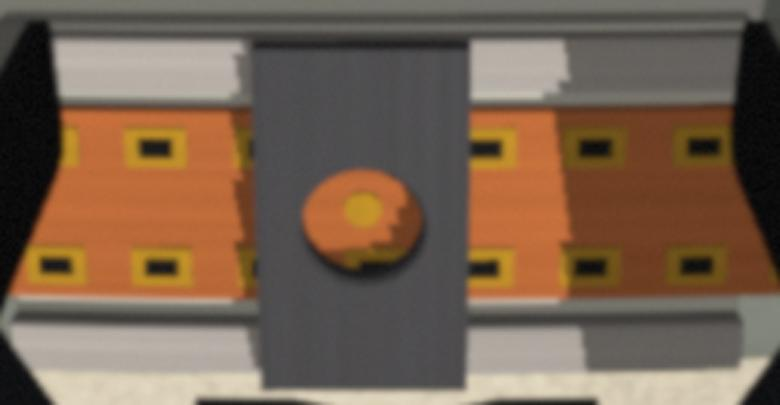

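```bash
python3 -c "
from h import *
crop('w8',120,50,330,250,3.0,'b') if 0 else None
im=cv2.imread('pics/w8.png')
cv2.imwrite('pics/b.png',cv2.resize(im[60:245,120:345],None,fx=3.2,fy=3.2,interpolation=cv2.INTER_CUBIC))
cv2.imwrite('pics/c.png',cv2.resize(im[60:245,330:550],None,fx=3.2,fy=3.2,interpolation=cv2.INTER_CUBIC))"
```

```text
(no output)
```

View pics/b.png

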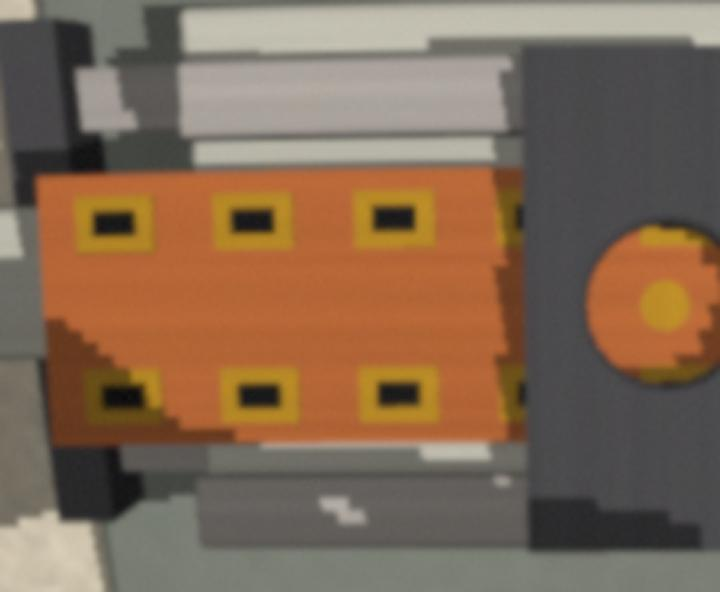

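View pics/c.png

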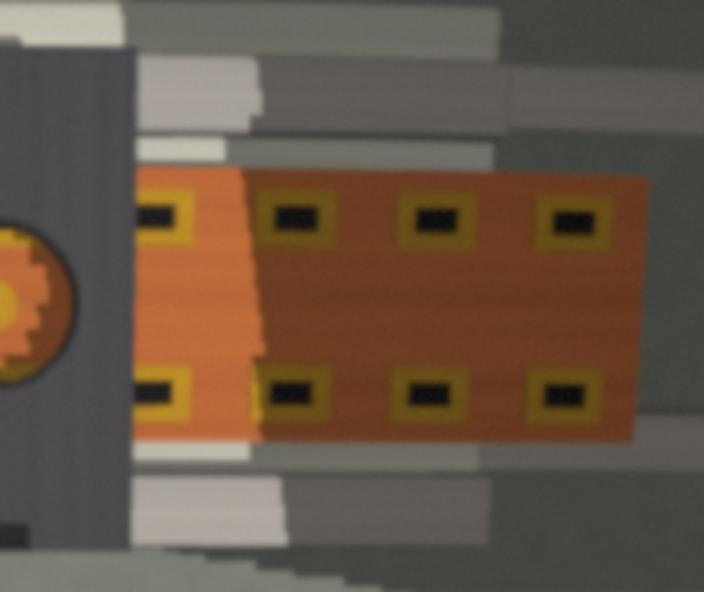

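```bash
cat > fit2.py <<'E'
import fit
from fit import *
print('----')
obs['w8']=[('S','mm',131.6,115),('S','pm',136.3,199.4),('S','mp',533.1,115.3),('S','pp',527.8,198.1),('O','',327.8,155.6),('C','mm',283.4,74.1),('C','pm',285,231.3),('C','mp',372.2,74.7),('C','pp',370.9,231.6)]
obs['w7']=[('O','',311,380),('C','mm',274.7,324.3),('C','mp',346,324.3),('C','pm',277.3,439.7),('C','pp',345.7,439)]
sl={'w7':[(-1,-2,241.3,359.3),(-1,2,388.3,359.3),(-1,3,424.3,359),(1,-2,243.3,399),(1,2,387,399),(1,3,422,398.3),(1,-3,208.7,398.3)],
'w8':[(-1,-2,243.1,128.1),(-1,2,422.8,128.4),(-1,3,466.25,128.75),(1,-2,244.7,183.1),(1,2,421.25,182.8),(1,3,464.1,183.1),(1,-3,200.9,183.75)]}
for k in('w7','w8'): cams[k]=load(k)
def res2(p,keys,full=False,sz=.0005):
    r=list(res(np.r_[p[:6],p[8:]],keys,True)); Rm,o=fr(p)
    for i,k in enumerate(keys):
        if k not in sl: continue
        off=p[8+2*i:10+2*i]
        for a,b,u,v in sl[k]: r+=list(proj(cams[k],o+Rm@[a*p[6],b*p[7],0])[0]+off-np.array([u,v]))
    if full: return np.array(r)
    return np.r_[r,(p[2]-.084)/sz,p[8:]/1.5]
for keys in (['w8'],['w7'],['w7','w8'],['w7','w8','wrist6'],['w7','w8','wrist6','side6','t2']):
  for sz in (.0005,.02):
    p0=np.r_[.545,.08,.084,-.056,.2,0,.0145,.023,np.zeros(2*len(keys))]
    f=least_squares(res2,p0,args=(keys,False,sz),loss='soft_l1');p=f.x;Rm,o=fr(p)
    J=f.jac;cov=np.linalg.pinv(J.T@J)
    print(keys,p[:8].round(4),'tilt',np.degrees(p[4]).round(1),'+-',np.degrees(cov[4,4]**.5).round(1),'spot',(o+Rm@[0,p[5],0]).round(4),p[8:].round(1),'rms',np.sqrt(np.mean(res2(p,keys,True)**2)).round(2))
E
python3 fit2.py | sed -n '/----/,$p'
```

```text
----
['w8'] [ 0.5465  0.0833  0.084  -0.0586  0.1758 -0.0027  0.0141  0.0231] tilt 10.1 +- 1.3 spot [0.5463 0.0806 0.084 ] [-0.1  0. ] rms 0.34
['w8'] [ 0.5465  0.0833  0.084  -0.0586  0.1758 -0.0027  0.0141  0.0231] tilt 10.1 +- 1.3 spot [0.5463 0.0806 0.084 ] [-0.1  0. ] rms 0.34
['w7'] [ 0.5472  0.0832  0.0839 -0.0594  0.2093 -0.0024  0.0137  0.0231] tilt 12.0 +- 1.6 spot [0.5471 0.0808 0.0839] [ 0.1 -0.1] rms 0.78
['w7'] [ 0.5505  0.0829  0.0795 -0.059   0.2395 -0.0025  0.0138  0.0236] tilt 13.7 +- 2.0 spot [0.5503 0.0804 0.0795] [0.1 0.2] rms 0.65
['w7', 'w8'] [ 0.5466  0.0832  0.084  -0.0587  0.1831 -0.0026  0.014   0.0231] tilt 10.5 +- 1.0 spot [0.5464 0.0807 0.084 ] [ 0.1  0.4 -0.  -0.2] rms 0.59
['w7', 'w8'] [ 0.5466  0.0832  0.084  -0.0587  0.1831 -0.0026  0.014   0.0231] tilt 10.5 +- 1.0 spot [0.5464 0.0807 0.084 ] [ 0.1  0.4 -0.  -0.2] rms 0.59
['w7', 'w8', 'wrist6'] [ 0.5466  0.0833  0.084  -0.0588  0.1843 -0.0026  0.014   0.0231] tilt 10.6 +- 0.9 spot [0.5465 0.0807 0.084 ] [ 0.   0.4 -0.1 -0.2  0.1  0.2] rms 0.64
['w7', 'w8', 'wrist6'] [ 0.5466  0.0833  0.0841 -0.0588  0.1842 -0.0026  0.014   0.0231] tilt 10.6 +- 0.9 spot [0.5465 0.0807 0.0841] [ 0.   0.3 -0.1 -0.3  0.1  0.2] rms 0.64
['w7', 'w8', 'wrist6', 'side6', 't2'] [ 0.5466  0.0832  0.084  -0.0586  0.1734 -0.0026  0.014   0.0231] tilt 9.9 +- 0.9 spot [0.5465 0.0806 0.084 ] [ 0.1  0.4 -0.  -0.3  0.2  0.1  0.8  0.1  0.1 -0.6] rms 0.67
['w7', 'w8', 'wrist6', 'side6', 't2'] [ 0.5466  0.0832  0.0841 -0.0586  0.1733 -0.0026  0.014   0.0231] tilt 9.9 +- 0.9 spot [0.5465 0.0806 0.0841] [ 0.1  0.4 -0.  -0.3  0.2  0.1  0.8  0.1  0.1 -0.6] rms 0.67
```

Tilt is about 10.5° ± 1, towards the robot, with the spot at (0.5464, 0.0807, 0.084). The tool can't tilt, so the plan is:
1. Grip the probe with the jaws along the tester's y.
2. Lift it part-way and pivot it in the pads against the stand's hole rim by shifting towards −x.

Call:
apply_moves(moves=[[[-4, 0, -6], 0, 1], [[-10, 0, -9], 0, 1], [[-16, 0, -9], 0, 1], [[-22, 0, -9], 0, 1], [[-28, 0, -9], 0, 1], [[-34, 0, -9], 0, 1], [[-39.5, 0, -9], 0, 1], [[-39.5, 0, -9], 0, 1], [[-39.5, 0, -9], 0, 1], [[-39.5, 0, -9], 0, 1]], squeeze=25)

```text
clock: 14.55
tcp_pos: [0.5799, -0.318, 0.2405]
orientation: [-0.0, 0.728, 0.686, 0.0]
wrist_force: [-0.2, -0.8, 0.4]
finger_gap: 0.0856
```

```bash
python3 -c "
from h import *
plan([.58,-.3203,.096],86.6);shot('wrist','w9')"
```

```text
shift cm [-0.23  0.02 14.45] yaw -0.0 | now [ 0.5799 -0.318   0.2405] alpha 86.56 tz [ 0.e+00  2.e-04 -1.e+00] gap 0.0856 F [-0.19 -0.8   0.42] q [-0.623  0.489  0.33   1.412  0.    -0.563] t 14.55
```

View pics/w9.png

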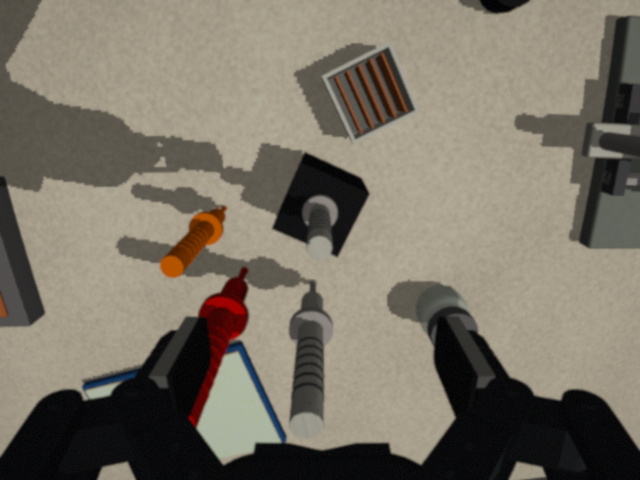

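```bash
python3 -c "
from h import *
c=load('w9');print(atz(c,(320,246),.155),atz(c,(320,211),.076),'big',atz(c,(306,425),.19))"
```

```text
[ 0.57884601 -0.31986021  0.155     ] [ 0.57832304 -0.32016324  0.076     ] big [ 0.68428685 -0.33486066  0.19      ]
```

Call:
apply_moves(moves=[[[-0.2, -0.1, 0], 0, 1], [[-0.2, -0.1, 5], 0, 1], [[-0.2, -0.1, 10], 0, 1], [[-0.2, -0.1, 13], 0, 1], [[-0.2, -0.1, 14.4], 0, 1], [[-0.2, -0.1, 14.4], 0, 0], [[-0.2, -0.1, 14.4], 0, 0], [[-0.2, -0.1, 14.4], 0, 0], [[-0.2, -0.1, 14.4], 0, 0], [[-0.2, -0.1, 14.4], 0, 0]])

```text
clock: 15.85
tcp_pos: [0.579, -0.3215, 0.0971]
orientation: [0.001, 0.729, 0.685, 0.0]
wrist_force: [0.1, 1.4, 3.1]
finger_gap: 0.0155
```

```bash
python3 -c "
from h import *
plan([.58,-.3203,.096],86.6);shot('side','s10');shot('wrist','w10');crop('s10',340,60,480,220,4,'a');crop('w10',200,250,440,430,3,'b')"
```

```text
shift cm [0.12 0.09 0.11] yaw -0.1 | now [ 0.579  -0.3215  0.0971] alpha 86.47 tz [ 1.2e-03 -4.0e-04 -1.0e+00] gap 0.0155 F [0.13 1.37 3.09] q [-0.628  0.543  0.064  1.091  0.    -0.567] t 15.85
```

View pics/w10.png

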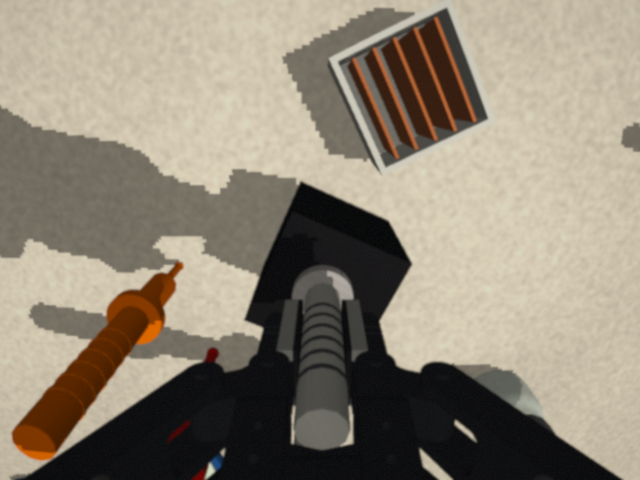

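View pics/s10.png

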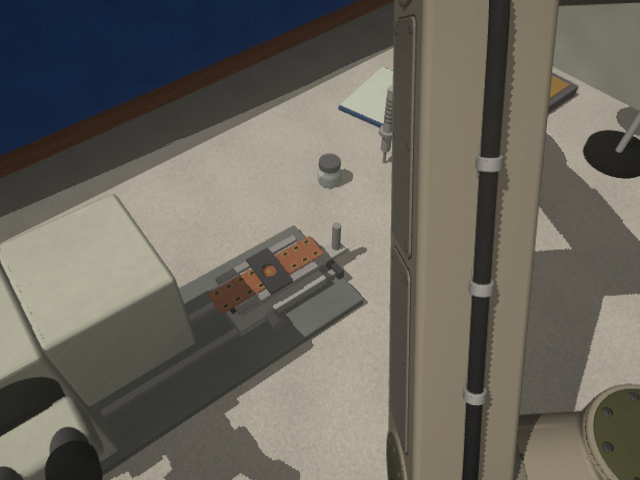

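Call:
apply_moves(moves=[[[0, 0, -1.3], 0, 0], [[0, 0, -2.5], 0, 0], [[0, 0, -2.5], 0, 0], [[0, -0.3, -2.5], 0, 0], [[0, -0.6, -2.5], 0, 0], [[0, -0.9, -2.5], 0, 0], [[0, -1.2, -2.5], 0, 0], [[0, -1.5, -2.5], 0, 0], [[0, -1.6, -2.5], 0, 0], [[0, -1.6, -2.5], 0, 0]])

```text
clock: 17.2
tcp_pos: [0.5624, -0.3202, 0.1211]
orientation: [-0.0, 0.729, 0.685, -0.0]
wrist_force: [4.4, 1.8, -0.1]
finger_gap: 0.0151
```

```bash
python3 -c "
from h import *
plan([.58,-.3203,.096],86.6);shot('wrist','w11')"
```

```text
shift cm [0.1  1.76 2.5 ] yaw -0.1 | now [ 0.5624 -0.3202  0.1211] alpha 86.46 tz [-4.e-04  4.e-04 -1.e+00] gap 0.0151 F [ 4.43  1.8  -0.07] q [-0.642  0.501  0.055  1.126  0.    -0.58 ] t 17.2
```

View pics/w11.png

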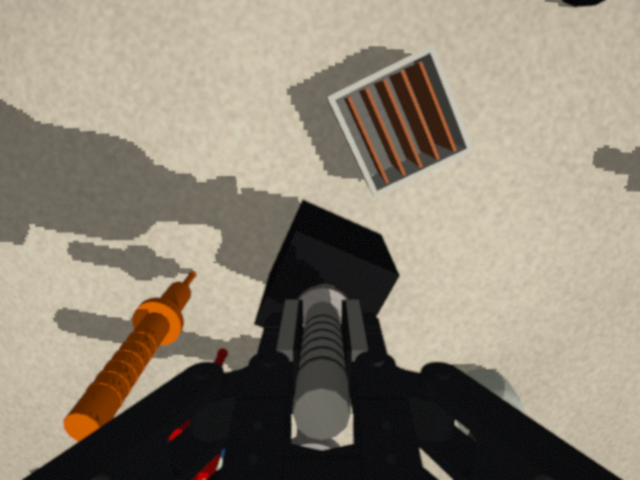

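```bash
cat >> h.py <<'E'
def tiltpix(fn,lens,ths,ax=(0,0),up=0):
    # probe points along axis from grasp point at signed distance (mm, + towards barrel top)
    c=load(fn);T=c['T']@np.linalg.inv(np.array(c['hand_eye']))
    for th in ths:
        t=np.radians(th);a=np.array([0,-np.sin(t),-np.cos(t)])   # tool axes; -y = towards robot, -z = up
        g=np.array([0,ax[1],-.019-up])
        print(th,[proj(c,(T[:3,:3]@(g+a*l/1e3)+T[:3,3]))[0].round(1).tolist() for l in lens])
E
python3 -c "
from h import *
tiltpix('w10',[40,-39],[0,3])
tiltpix('w11',[40,-39,-45],[6,8,10,12,14])
crop('w10',260,240,390,460,2.7,'a');crop('w11',260,240,390,460,2.7,'b')
a=cv2.imread('pics/a.png');b=cv2.imread('pics/b.png');cv2.imwrite('pics/ab.png',np.hstack([a,b]))"
```

```text
0 [[324.6, 432.0], [323.5, 297.8]]
3 [[324.7, 426.1], [323.5, 301.9]]
6 [[324.7, 419.8], [323.5, 306.0], [323.5, 301.1]]
8 [[324.7, 415.4], [323.5, 308.8], [323.5, 304.2]]
10 [[324.7, 410.8], [323.5, 311.6], [323.4, 307.3]]
12 [[324.7, 406.1], [323.5, 314.5], [323.4, 310.5]]
14 [[324.7, 401.3], [323.5, 317.3], [323.4, 313.7]]
```

View pics/ab.png

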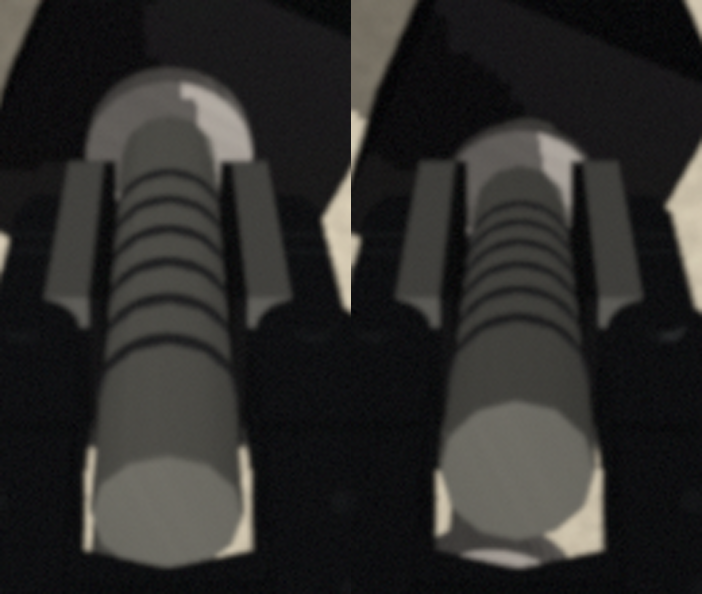

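Call:
apply_moves(moves=[[[0, 0, -3], 0, 0], [[0, 0, -6.5], 0, 0], [[0, 0, -10], 0, 0], [[3, -0.5, -12.9], 0, 0], [[8, -1.5, -12.9], 0, 0], [[13, -2.5, -12.9], 0, 0], [[18, -3.5, -12.9], 0, 0], [[23, -4.5, -12.9], 0, 0], [[28, -5.5, -12.9], 0, 0], [[32, -5.5, -12.9], 0, 0]], squeeze=40)

```text
clock: 18.5
tcp_pos: [0.5254, 0.0029, 0.25]
orientation: [0.0, 0.729, 0.685, -0.002]
wrist_force: [0.3, -1.2, -0.1]
finger_gap: 0.0148
```

```bash
python3 -c "
from h import *
plan([.528,.082,.2163],86.6);shot('wrist','w12');shot('side','s12');shot('top','t12');crop('w12',260,240,390,460,2.7,'a');crop('s12',190,80,340,280,3,'b')"
```

```text
shift cm [ 7.92 -0.23  3.34] yaw -0.2 | now [0.5254 0.0029 0.25  ] alpha 86.44 tz [-0.0029 -0.0029 -1.    ] gap 0.0148 F [ 0.35 -1.24 -0.13] q [-0.145  0.214 -0.04   1.319 -0.003 -0.083] t 18.5
```

View pics/w12.png

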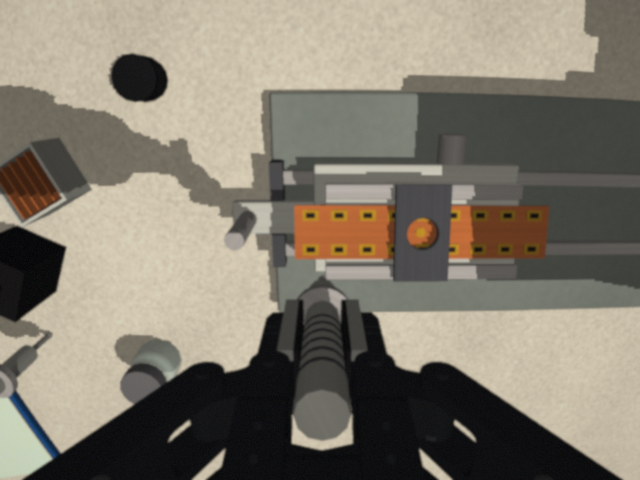

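View pics/s12.png

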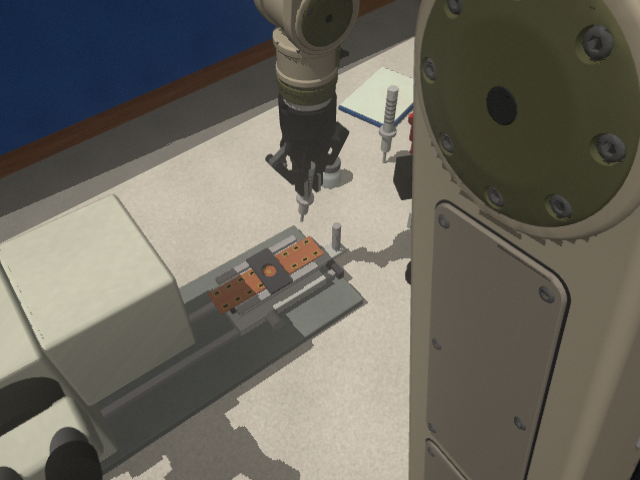

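```bash
python3 -c "
from h import *
crop('s12',260,130,360,230,6,'b');crop('w12',260,240,390,460,2.7,'a')
tiltpix('w12',[40,-39,-80],[4,6,8,10,12,14])"
```

```text
4 [[324.7, 424.0], [323.5, 303.3], [323.2, 272.5]]
6 [[324.7, 419.8], [323.5, 306.0], [323.2, 277.3]]
8 [[324.7, 415.4], [323.5, 308.8], [323.2, 282.1]]
10 [[324.7, 410.8], [323.5, 311.6], [323.2, 286.9]]
12 [[324.7, 406.1], [323.5, 314.5], [323.2, 291.7]]
14 [[324.8, 401.3], [323.5, 317.3], [323.2, 296.6]]
```

View pics/b.png

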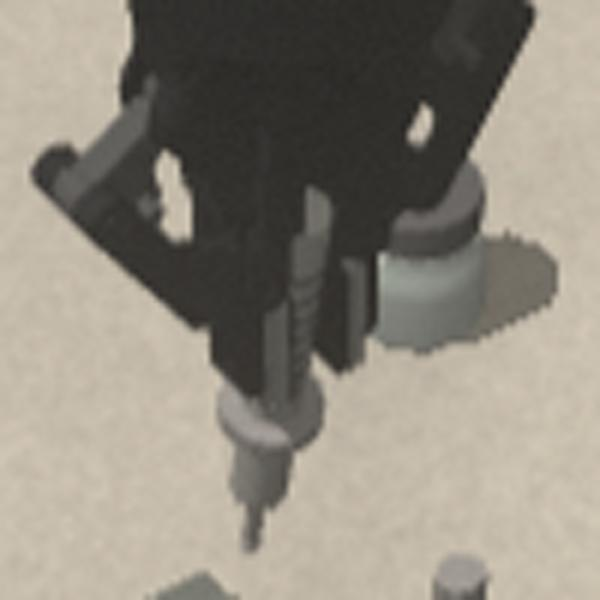

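View pics/a.png

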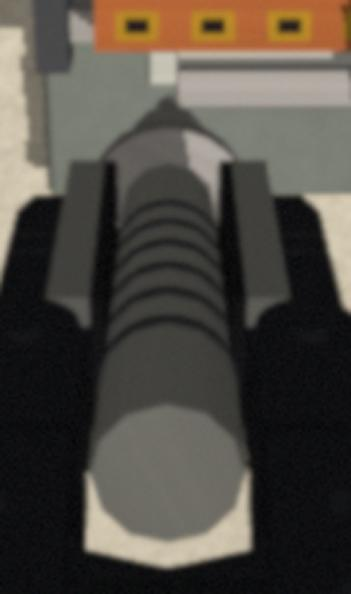

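```bash
cat > pf.py <<'E'
from h import *
from scipy.optimize import least_squares
def circ(l,r,th,e,d,T):
    a=np.array([0,-np.sin(th),-np.cos(th)]);b=np.array([0,np.cos(th),-np.sin(th)])
    ph=np.linspace(0,2*np.pi,73)
    P=np.array([0,e,-.019])+a*(l/1e3+d)+r/1e3*(np.cos(ph)[:,None]*np.array([1,0,0])+np.sin(ph)[:,None]*b)
    return P@T[:3,:3].T+T[:3,3]
def mk(fnw,W,fns=None,Sd=None):
    c=load(fnw);T=c['T']@np.linalg.inv(np.array(c['hand_eye']));s=load(fns) if fns else None
    def f(p,full=False):
        th,e,d=p[:3]; r=[]
        q=proj(c,circ(40,8,th,e,d,T)); r+=[(q[:,1].min()-W['top'][0]),(q[:,1].max()-W['top'][1]),(np.ptp(q[:,0])-W['topw'])]
        q=proj(c,circ(-39,8,th,e,d,T)); r+=[q[:,1].min()-W['bf']]
        q=proj(c,circ(-39,14,th,e,d,T)); r+=[q[:,1].min()-W['fl']]
        if s is not None:
            o=p[3:5]
            for l,uv in Sd: r+=list(proj(s,circ(l,.001,th,e,d,T).mean(0))[0]+o-uv)
        if full:return np.array(r)
        return np.r_[r,np.array([e,d])/.003,p[3:]/1.5]
    return f
def run(*a):
    f=mk(*a);R_=least_squares(f,np.r_[.17,0,0,np.zeros(2 if len(a)>2 else 0)]);p=R_.x
    cov=np.linalg.inv(R_.jac.T@R_.jac)
    print('tilt',np.degrees(p[0]).round(1),'+-',np.degrees(cov[0,0]**.5).round(1),'e,d mm',(p[1:3]*1e3).round(1),p[3:].round(1),'res',f(p,True).round(1));return p
if __name__=='__main__':
    run('w10',{'top':(457/2.7+240,567/2.7+240),'topw':147/2.7,'bf':118/2.7+240,'fl':76/2.7+240})
    W={'top':(404/2.7+240,539/2.7+240),'topw':155/2.7,'bf':164/2.7+240,'fl':130/2.7+240}
    run('w12',W)
    run('w12',W,'s12',[(-109,(301.4,221.5)),(-79,(303.3,212)),(-39,(305.3,196.7))])
E
python3 pf.py
```

```text
tilt -1.3 +- 0.5 e,d mm [ 3.  -4.4] [] res [-0.1  0.1  1.4 -1.9  1.8]
tilt 10.2 +- 0.4 e,d mm [ 3.7 -2.7] [] res [-0.5  0.5  0.2 -0.2 -0. ]
tilt 10.1 +- 0.4 e,d mm [ 3.8 -3. ] [-0.8  1.2] res [-0.4  0.5  0.1 -0.2 -0.1  0.4 -0.2 -0.1 -0.7 -0.   0.4]
```

```bash
cat >> h.py <<'E'
spot=np.array([.5464,.0807,.084]); yaw=-.0587
def nrm(th=.184): return R.from_euler('z',yaw).as_matrix()@np.array([-np.sin(th),0,np.cos(th)])
def tip(T,th=.184,e=.0035,d=-.003):
    a=np.array([0,-np.sin(th),-np.cos(th)]); return T[:3,:3]@(np.array([0,e,-.019])+a*(-.110+d))+T[:3,3]
E
python3 -c "
from h import *
s=st();T=tcpT(s);t=tip(T);print('tip',t,proj(load('s12'),t),'noED',tip(T,e=0,d=0),proj(load('s12'),tip(T,e=0,d=0)))
c=load('s12');print('spot in side',proj(c,spot), 'meas 268.8,271.8')
print('tip from side at z',atz(c,(301.4,222),t[2]))
tgt=spot+nrm()*.025
print('shift',(T[:3,:3].T@(tgt-t)*100).round(2))"
```

```text
tip [0.55020221 0.0013185  0.15776679] [[301.93195912 219.97173367]] noED [0.54616729 0.00156487 0.16072499] [[303.30113181 220.26628485]]
spot in side [[268.49023898 271.79458364]] meas 268.8,271.8
tip from side at z [0.54727158 0.00485199 0.15776679]
shift [ 7.91 -1.3   4.9 ]
```

Call:
apply_moves(moves=[[[4, -0.5, 1], 0, 0], [[7.8, -1.1, 2.5], 0, 0], [[7.8, -1.1, 4], 0, 0], [[7.8, -1.1, 4.8], 0, 0], [[7.8, -1.1, 4.8], 0, 0], [[7.8, -1.1, 4.8], 0, 0], [[7.8, -1.1, 4.8], 0, 0], [[7.8, -1.1, 4.8], 0, 0], [[7.8, -1.1, 4.8], 0, 0], [[7.8, -1.1, 4.8], 0, 0]])

```text
clock: 19.9
tcp_pos: [0.5213, 0.0809, 0.2023]
orientation: [0.0, 0.729, 0.685, 0.0]
wrist_force: [-0.1, -0.2, 0.2]
finger_gap: 0.015
```

```bash
python3 -c "
from h import *
plan([.528,.082,.2163],86.6);shot('wrist','w13');shot('side','s13');shot('top','t13');crop('s13',210,150,330,310,3.7,'a');crop('t13',200,180,310,280,7,'c')"
```

```text
shift cm [ 0.15  0.67 -1.4 ] yaw -0.1 | now [0.5213 0.0809 0.2023] alpha 86.47 tz [ 1.e-04 -1.e-04 -1.e+00] gap 0.015 F [-0.14 -0.2   0.21] q [ 0.002  0.232 -0.135  1.204 -0.     0.063] t 19.9
```

View pics/a.png

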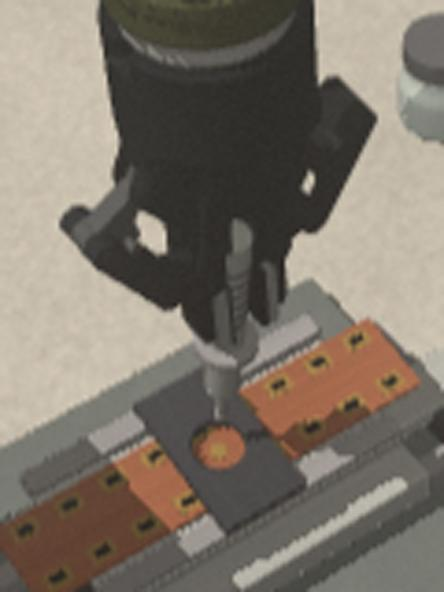

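View pics/w13.png

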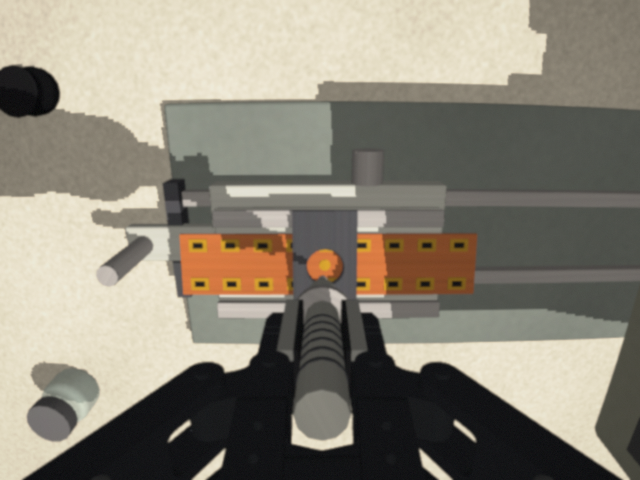

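View pics/c.png

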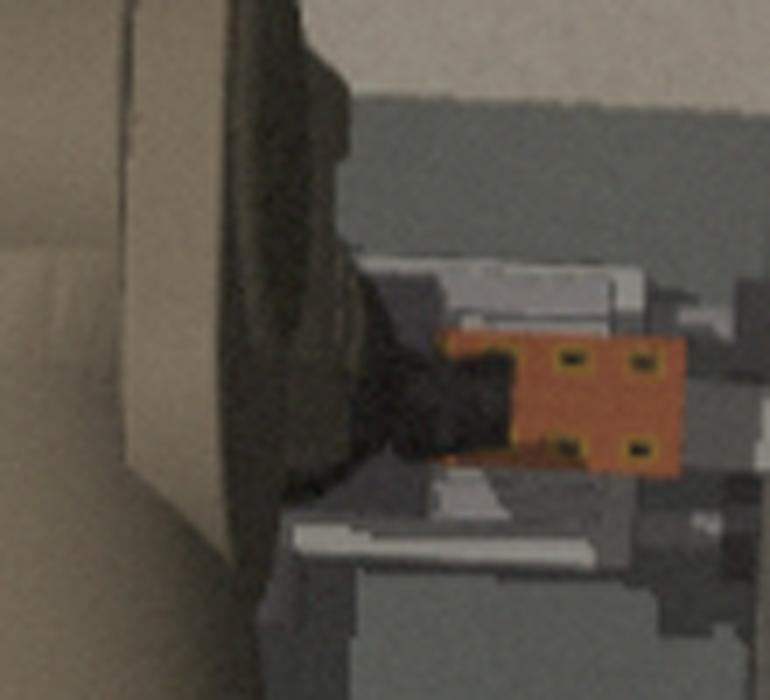

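```bash
python3 -c "
from h import *
crop('s13',240,230,300,290,10,'a');crop('w13',270,220,380,320,7,'b')
s=load('s13');T=tcpT(st())
for h in (0,.02,.025,.03): print(h,proj(s,spot+nrm()*h),'w',proj(load('w13'),spot+nrm()*h))
print(tip(T),proj(s,tip(T)),tip(T,e=0,d=0),proj(s,tip(T,e=0,d=0)),proj(load('w13'),tip(T)))"
```

```text
0 [[268.49023898 271.79458364]] w [[324.79434982 264.61651355]]
0.02 [[268.8891663 266.3979076]] w [[325.00031377 271.12378838]]
0.025 [[268.99117823 265.01748572]] w [[325.05669415 272.90566252]]
0.03 [[269.09412749 263.62421148]] w [[325.11525621 274.7567516 ]]
[0.54533435 0.07945776 0.11016054] [[268.39490461 262.71604213]] [0.54129325 0.07970715 0.11311004] [[269.60355431 263.21826187]] [[323.04526421 279.00927685]]
```

View pics/a.png

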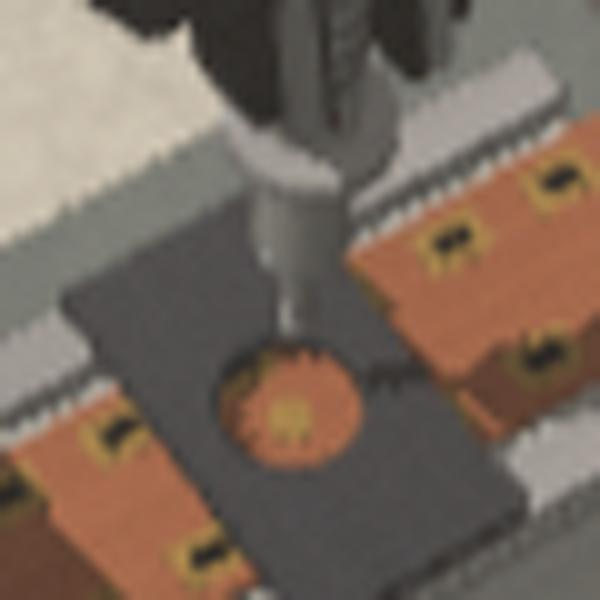

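View pics/b.png

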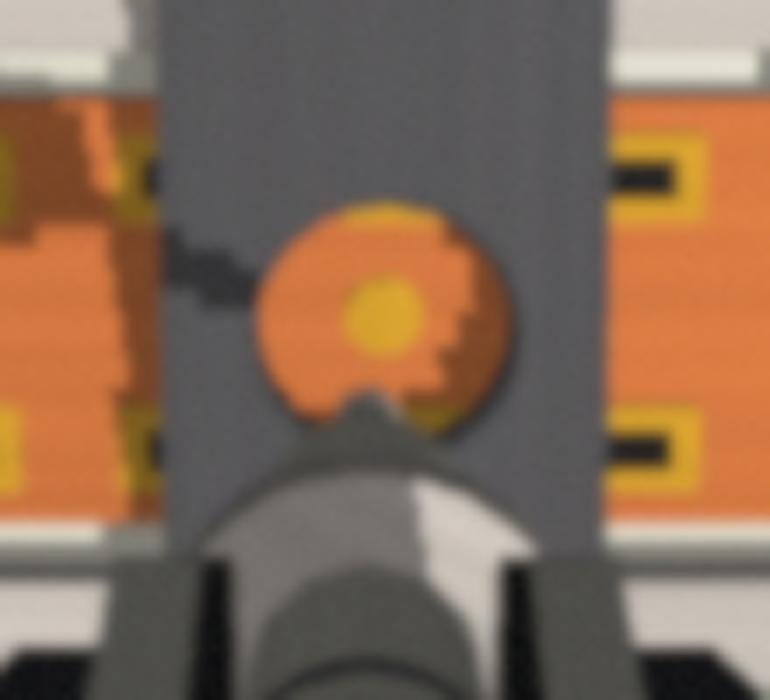

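```bash
python3 -c "
from h import *
s=load('s13');w=load('w13');T=tcpT(st())
t,r=tri([(s,(269,263.0)),(w,(323,279.2))]);print(t,r)
sp,r=tri([(s,(269,271.8)),(w,(325,265.1))]);print('spot',sp,r)
Ri=T[:3,:3].T
for a in (t,tip(T)):
  for b in (sp,spot): print((b-a).round(4),'tool',(Ri@(b-a)*100).round(2),'tool to .025 over', (Ri@(b+nrm()*.025-a)*100).round(2))"
```

```text
[0.54485472 0.07918599 0.11015834] [array([-0.30461211, -0.19210112]), array([-0.42082416, -0.84632653])]
spot [0.5458141  0.0805879  0.08497114] [array([-0.29150916, -0.15842255]), array([-0.40383274, -0.70483911])]
[ 0.001   0.0014 -0.0252] tool [0.15 0.09 2.52] tool to .025 over [ 0.14 -0.37  0.06]
[ 0.0015  0.0015 -0.0262] tool [0.16 0.15 2.62] tool to .025 over [ 0.16 -0.31  0.16]
[ 0.0005  0.0011 -0.0252] tool [0.12 0.04 2.52] tool to .025 over [ 0.11 -0.42  0.06]
[ 0.0011  0.0012 -0.0262] tool [0.13 0.1  2.62] tool to .025 over [ 0.13 -0.36  0.16]
```

Call:
apply_moves(moves=[[[0.14, 0.05, 0.4], 0, 0], [[0.14, 0.05, 0.8], 0, 0], [[0.14, 0.05, 1.2], 0, 0], [[0.14, 0.05, 1.6], 0, 0], [[0.14, 0.05, 1.9], 0, 0], [[0.14, 0.05, 2.2], 0, 0], [[0.14, 0.05, 2.2], 0, 0], [[0.14, 0.05, 2.2], 0, 0], [[0.14, 0.05, 2.2], 0, 0], [[0.14, 0.05, 2.2], 0, 0]])

```text
clock: 21.3
tcp_pos: [0.5219, 0.0823, 0.1804]
orientation: [0.0, 0.729, 0.685, 0.0]
wrist_force: [0.7, -0.1, -0.4]
finger_gap: 0.0149
```

```bash
python3 -c "
from h import *
plan([.528,.082,.2163],86.6);w=shot('wrist','w14');s=shot('side','s14');crop('s14',240,230,300,290,10,'a');crop('w14',270,220,380,320,7,'b')
T=tcpT(st());t=tip(T);print(t,proj(s,t),proj(w,t),(T[:3,:3].T@(spot-t)*100).round(2))"
```

```text
shift cm [ 0.01  0.61 -3.59] yaw -0.1 | now [0.5219 0.0823 0.1804] alpha 86.47 tz [ 3.e-04 -1.e-04 -1.e+00] gap 0.0149 F [ 0.65 -0.1  -0.38] q [ 0.004  0.244 -0.173  1.153 -0.     0.066] t 21.3
[0.54600126 0.08075882 0.08825966] [[268.43205761 270.50396831]] [[322.99316615 279.00466128]] [-0.    0.04  0.43]
```

View pics/a.png

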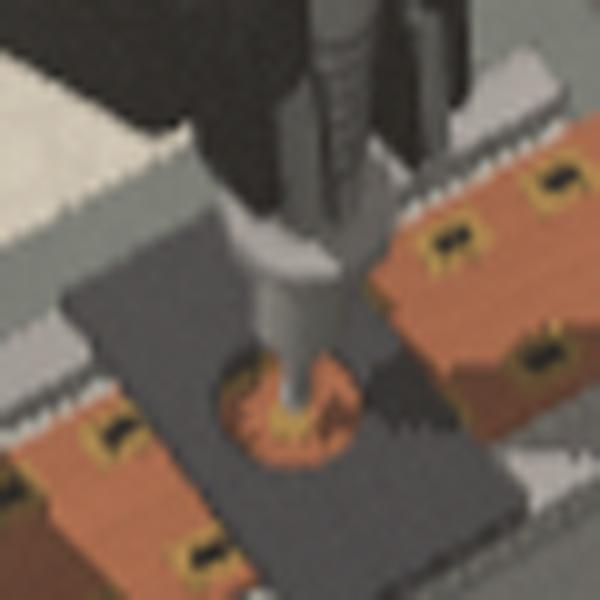

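View pics/b.png

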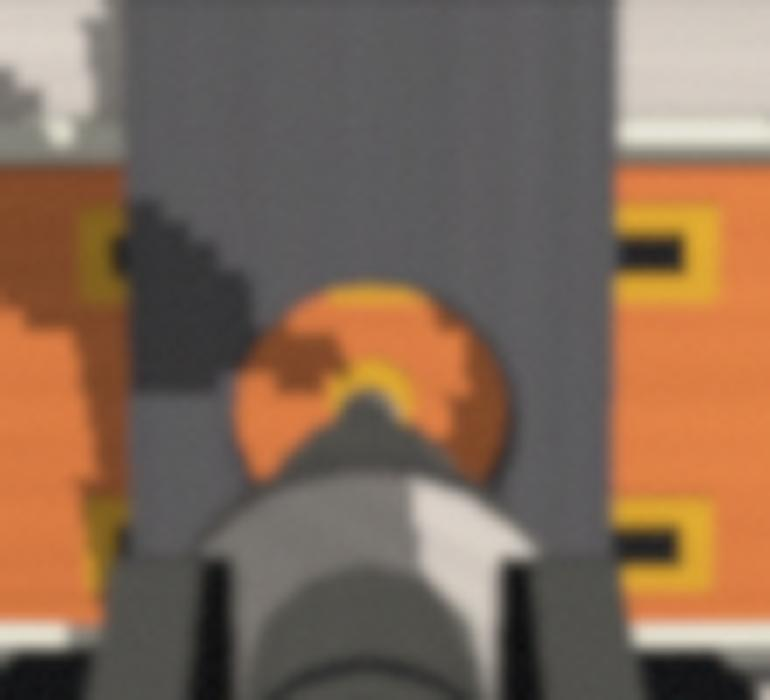

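Call:
apply_moves(moves=[[[0, 0, 0.1], 0, 0], [[0, 0.01, 0.2], 0, 0], [[0, 0.02, 0.3], 0, 0], [[0, 0.03, 0.4], 0, 0], [[0, 0.05, 0.5], 0, 0], [[0, 0.07, 0.6], 0, 0], [[0, 0.09, 0.7], 0, 0], [[0, 0.1, 0.8], 0, 0], [[0, 0.1, 0.8], 0, 0], [[0, 0.1, 0.8], 0, 0]])

```text
clock: 22.65
tcp_pos: [0.5229, 0.0822, 0.1724]
orientation: [0.0, 0.729, 0.685, 0.0]
wrist_force: [-0.6, 1.3, 0.3]
finger_gap: 0.0151
```

```bash
python3 -c "
from h import *
plan([.528,.082,.2163],86.6);w=shot('wrist','w15');s=shot('side','s15');crop('s15',240,230,300,290,10,'a');crop('w15',270,220,380,320,7,'b')
T=tcpT(st());t=tip(T);print(t,(T[:3,:3].T@(spot-t)*100).round(2))"
```

```text
shift cm [ 0.01  0.51 -4.39] yaw -0.1 | now [0.5229 0.0822 0.1724] alpha 86.46 tz [ 2.e-04 -1.e-04 -1.e+00] gap 0.0151 F [-0.64  1.27  0.28] q [ 0.004  0.25  -0.185  1.135 -0.     0.066] t 22.65
[0.5470173  0.08071412 0.08029813] [-0.01 -0.06 -0.37]
```

View pics/a.png

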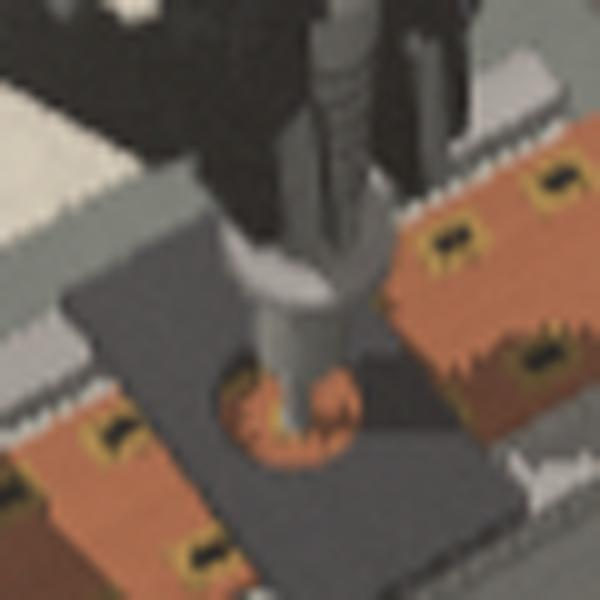

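View pics/b.png

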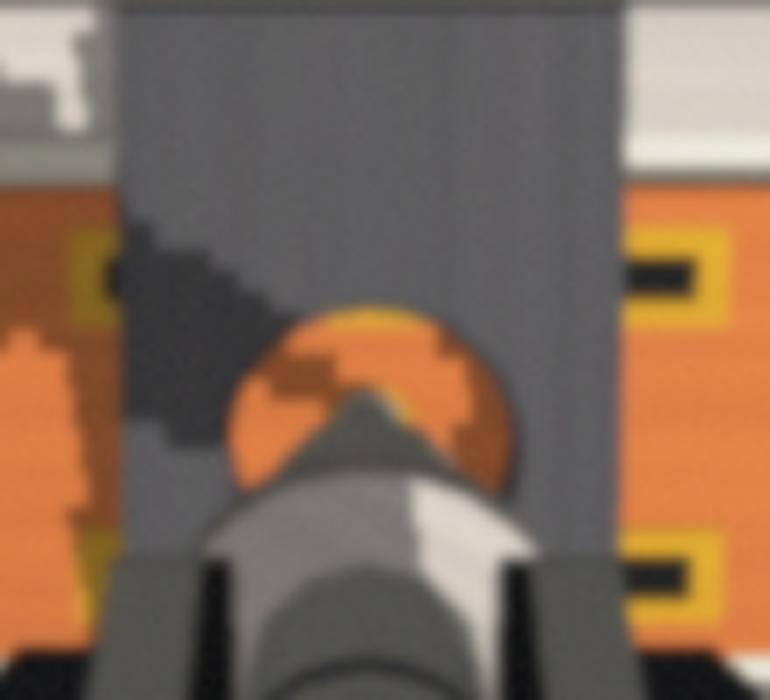

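```bash
python3 -c "
from h import *
F=[]
for i in range(8):
    env.read_camera('side'); s=st(); F.append(np.r_[s['wrist_force'],s['ft_torque'],s['tcp_pos'][2]])
F=np.array(F);print(F.mean(0).round(3),F.std(0).round(3),s['clock'])"
```

```text
[ 0.129 -0.05   0.356 -0.016  0.019  0.008  0.172] [0.478 0.499 0.768 0.025 0.013 0.038 0.   ] 23.15
```

Call:
apply_moves(moves=[[[0, 0.02, 0.1], 0, 0], [[0, 0.03, 0.2], 0, 0], [[0, 0.05, 0.3], 0, 0], [[0, 0.06, 0.35], 0, 0], [[0, 0.06, 0.35], 0, 0], [[0, 0.06, 0.35], 0, 0], [[0, 0.06, 0.35], 0, 0], [[0, 0.06, 0.35], 0, 0], [[0, 0.06, 0.35], 0, 0], [[0, 0.06, 0.35], 0, 0]])

```text
clock: 24.4
tcp_pos: [0.5235, 0.0821, 0.1688]
orientation: [0.0, 0.729, 0.685, 0.0]
wrist_force: [-0.7, 0.7, 1.4]
finger_gap: 0.0151
```

```bash
python3 -c "
from h import *
w=shot('wrist','w16');s=shot('side','s16');crop('s16',240,230,300,290,10,'a');crop('w16',270,220,380,320,7,'b')
F=[]
for i in range(10):
    env.read_camera('side'); s=st(); F.append(np.r_[s['wrist_force'],s['ft_torque'],s['tcp_pos'][2]])
F=np.array(F);print(F.mean(0).round(3),F.std(0).round(3),s['clock'],s['tcp_pos'])"
```

```text
[-0.252 -0.026  1.324  0.004 -0.     0.005  0.169] [0.519 0.583 0.583 0.028 0.036 0.032 0.   ] 25.0 [0.52345992 0.08214645 0.16877389]
```

View pics/a.png

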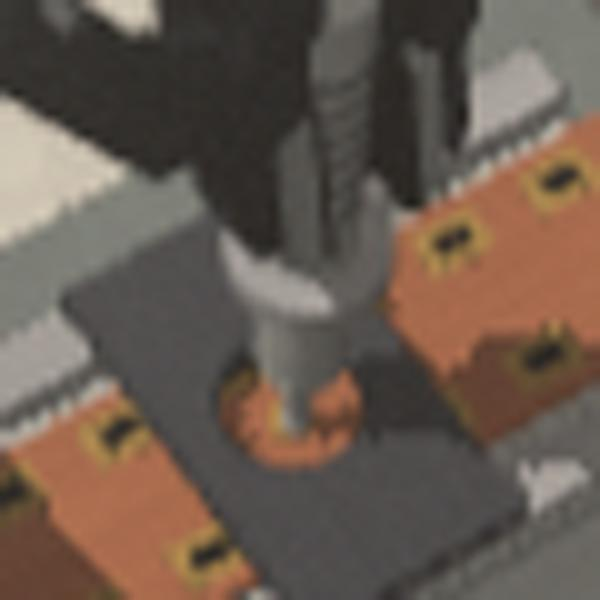

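View pics/b.png

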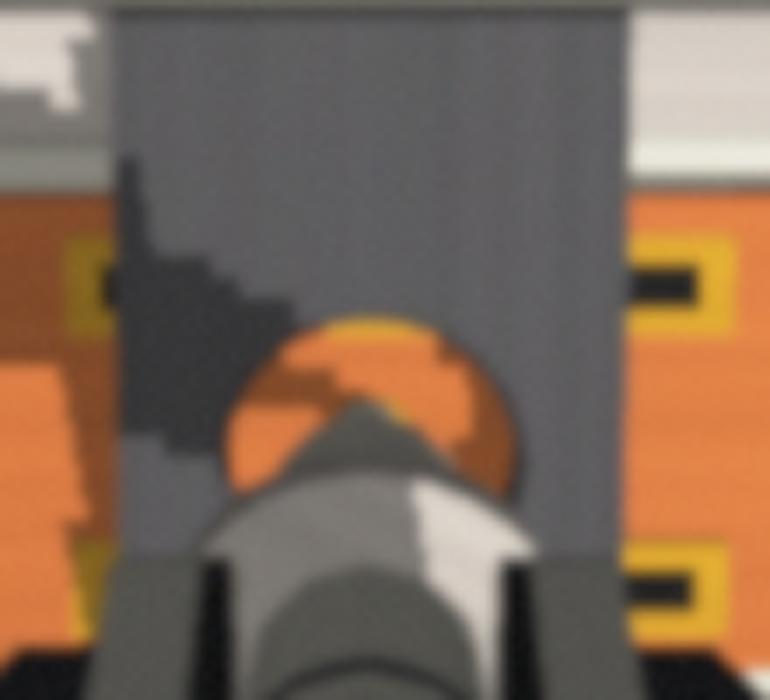

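Contact is confirmed: the tip stayed still in the side view while the barrel sank and the force rose. The tip looks about 2 mm towards the robot from the spot's centre, so I'll lift off, shift and press again slightly deeper.

Call:
apply_moves(moves=[[[0, -0.1, -0.6], 0, 0], [[0, -0.2, -1.1], 0, 0], [[0, 0, -1.1], 0, 0], [[0, 0, -1.1], 0, 0], [[0, 0.05, -0.8], 0, 0], [[0, 0.1, -0.5], 0, 0], [[0, 0.15, -0.3], 0, 0], [[0, 0.18, -0.1], 0, 0], [[0, 0.21, 0.1], 0, 0], [[0, 0.23, 0.2], 0, 0]])

```text
clock: 26.25
tcp_pos: [0.5257, 0.082, 0.1668]
orientation: [0.0, 0.729, 0.685, -0.0]
wrist_force: [-1.9, 0.8, 2.3]
finger_gap: 0.0148
```

```bash
python3 -c "
from h import *
env.read_camera('side')
w=shot('wrist','w17');s=shot('side','s17');crop('s17',240,230,300,290,10,'a');crop('w17',270,220,380,320,7,'b');crop('w17',260,240,390,460,2.7,'c')
F=[]
for i in range(10):
    env.read_camera('side'); s=st(); F.append(np.r_[s['wrist_force'],s['ft_torque'],s['tcp_pos'][2]])
F=np.array(F);print(F.mean(0).round(3),F.std(0).round(3),s['clock'],s['tcp_pos'],s['finger_gap'])"
```

```text
[-9.790e-01  6.400e-02  1.848e+00  1.000e-03  2.740e-01  5.000e-03
  1.670e-01] [0.459 0.415 0.374 0.021 0.032 0.033 0.   ] 26.9 [0.5257578  0.08200187 0.16679852] 0.015445273873797054
```

View pics/a.png

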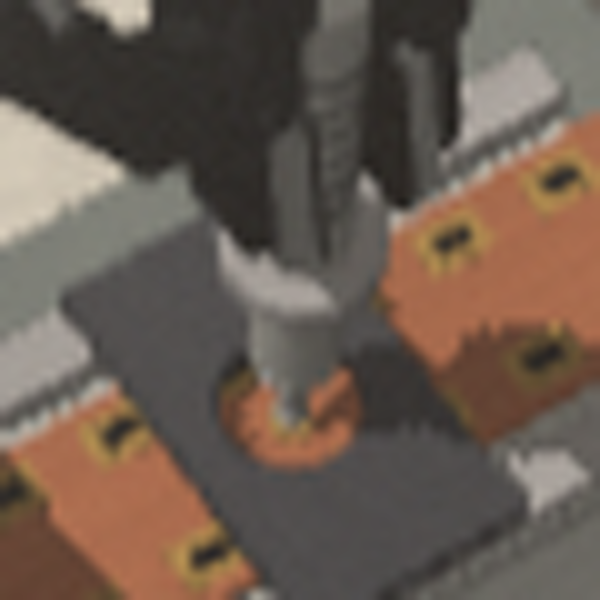

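View pics/b.png

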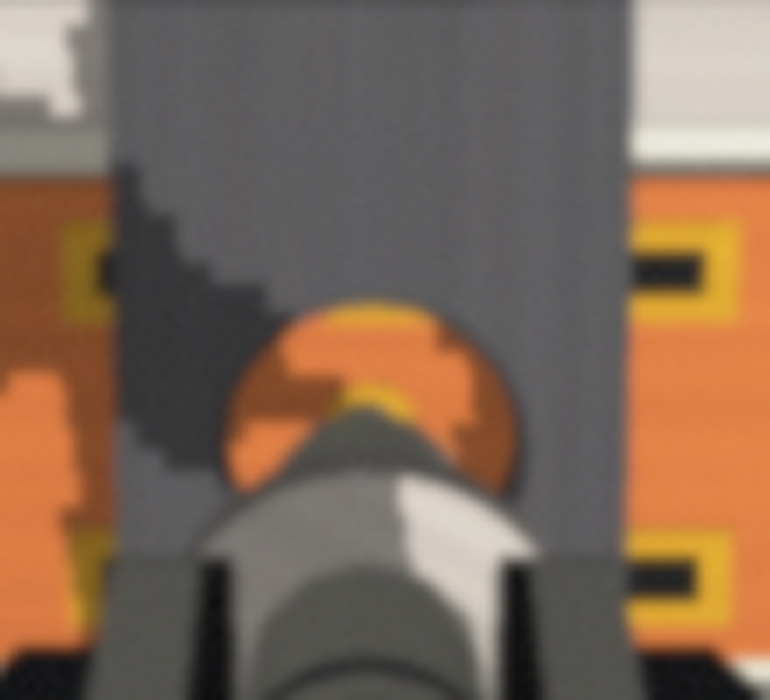

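View pics/c.png

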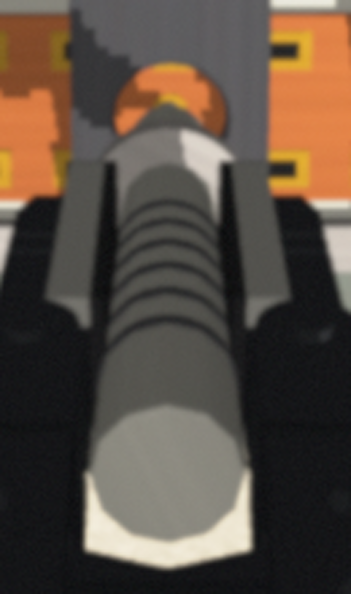

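```bash
python3 -c "
from h import *
env.hand_in();s=st();print(s['clock'],s['tcp_pos'],s['wrist_force'],s['finger_gap'])"
```

```text
the job is handed in; nothing more can be done
the job is handed in; nothing more can be done
```

The job is handed in at about 27 s of the 50 s allowed; no verdict was reported. The stage is out and the probe is still held, pressing on the spot.

**Stage:** It had started about 36 mm out. My first pull ran it to the stop and the fingers then slipped off the post. I mistook that for a stage only part-way out, and a second pull slipped too. A gentle third pull met 22.6 N with no movement, so it is against the stop.

**Probe:** I took the smaller grey one from the stand. The tool cannot tilt, so I pivoted the probe in the pads against the rim of the stand's hole. Its tilt measured about 10° in the pictures (my check of the upright probe read 1.3° off). The strip's normal measured about 10.5 ± 1°, so the two match well within the 8° limit.

**Pressing:** The first touch was about 2 mm off the spot, so I lifted, shifted and pressed again.

Last checks:
- **Tip position:** about 1 mm or less from the spot's centre in the wrist view, and close to it in the side view.
- **Push:** about 1.9 N upward on the wrist, or roughly 2.2 to 2.8 N on the strip once the probe's weight is allowed for.
- **Grip:** finger opening 15 mm on the 16 mm barrel, with the arm at rest.
- **Bystanders:** my path kept clear of the magazine, loupe and jar and they looked unmoved, but I did not measure them again at the end.

**Disagreements:**
- **Spring travel:** the force suggests 5 to 7 mm pushed in, the geometry about 8 to 10 mm. Both are within 3 to 12 mm.
- **Strip tilt:** the side and top cameras alone gave 3° and 17°. I relied on the close wrist views instead.

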